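# Put the unfired birds and the tools away

### The arm

A 6-joint arm with a two-finger parallel gripper is mounted at the origin on the work surface. World frame = base frame: x ahead of the robot, y to its left, z up, the work surface at z = 0. Lengths are in m, angles in rad, forces in N, time in s.
With the tool pointing down it reaches from about 0.35 to 0.85 m from the base axis. Payload 8.1 kg.
Tool frame: the origin (TCP) lies between the finger pads; the fingertips stand 25 mm ahead of it and the grasp point (between the pads) lies 6 mm ahead of it; z points along the fingers, y is the line along which they close (so a half turn about z gives the same grasp; the last joint's range is limited). The gripper opens to 93 mm and grips with 3 to 60 N. Pads are 15 mm wide; open, the fingers measure 128 mm over their backs; the gripper's body (75 mm by 188 mm) begins 65 mm behind the grasp point.
Start: joints at [-1.268, 0.13, 1.488, -0, 1.523, -0.085], TCP at [0.227, -0.555, 0.214] pointing down, gripper open.
Joint ranges: [-2.96, 2.96], [-0.89, 2.26], [0.02, 2.5], [-1.34, 4.48], [0, 2.73], [-2.66, 2.66]. Speed limits (rad/s): [2.39, 2.39, 2.79, 3.14, 3.14, 3.14].

### API

Orientations are given as a rotation vector (axis times angle).
In Python, from plant import robot gives the robot as it stands.
- The arm moves only by the tool arm_command, never from a script. Its argument "increments" is text: rows parted by semicolons, each of 5 numbers parted by spaces: the closure, from 0 (fully open) to 1 (shut), then the shift along the tool's x, y, z in mm, then the turn about the tool's z in rad. A call has 1 to 5 rows; each row is the pose to reach, as a shift and turn from the pose commanded when the call began, along the tool's axes at that moment; what a row does not reach only later rows make up. A row lasts 1/10 s, in which the tool goes at most 50 mm and 8.59 degrees, less where a joint would pass 70% of its speed; a pose out of reach is approached as far as the arm can. A call with a gripper value outside its range is refused whole. The fingers move at their own pace and stop on an object; "grip_force" is the grip in N (left out, the last holds). Time passes only in rows, so rows that repeat a pose let the fingers close. It gives the time, the measured TCP pose, the force, the opening and the grip force at its end, in the units of the state.
- robot.read_state(): the state, without advancing time (a new reading comes with each control period).
- robot.read_camera(name): name is "scene" or "top" or "wrist"; returns the picture (384x512x3 uint8, blue, green, red); there is no depth.
- robot.camera_model(name): a dict with "fx", "fy", "cx", "cy" (pixels), "eye" and "rotation" of the camera in the world. Camera axes: x right, y down, z forward; pixel columns grow to the right and rows downward; lengths in m; the calibration is good to about 2 mm. A picture is of the moment at which its call begins: read the wrist's pose just before it. camera_model takes no time and is no camera call; for the wrist camera it gives the pose at the moment of the call.
- robot.close_job(): hands the job in; it is judged then, once.
The state is a dict: "t": time; "q": joint angles; "dq": joint speeds; "joint_torque": joint torques, N m; "tool_pos": TCP position; "orientation": TCP orientation; "force": force on the tool from outside, world axes, zero at the start; "wrist_torque": the same for the moment, N m; "opening": finger opening in m; "gripper_force": force on a finger pad.
Only numpy, scipy, OpenCV 4.12 (cv2) and the standard library are available. Lean on these libraries where they do the work, as an engineer would, in place of code of your own. Each camera call takes 0.05 s, during which the arm holds its last target. There are 200 camera calls.

### The job

Put the day's pottery away: pull the drying tray right out from under its white hood, stand every unfired clay bird upright in a tray compartment of its own with its beak towards the hood, then push the tray fully home again; and lay the brush and the spatula flat in the two slots of the wooden tool tray, one in each. The birds are unfired and crumble easily, so grip them with no more than about 10 N and set them down in the tray gently instead of dropping them. Leave the bowl, the cup and the paint jar where they stand.

Things in the scene. Friction and masses are not known exactly. Their poses are not given: they have to be found in the camera images.
- tray (a joint): slide of the drying tray, in m: 0 = fully home under the white hood, 0.16 = fully out (its stop). It slides along its own -x to open and stays where left (about 2 N of friction). The fixed hood is 294 mm wide (y), 112 mm deep, top at z = 0.098; with the tray home it covers all but the red handle.
- dryer: the whole drying unit: plywood base board 260 x 292 mm and 6 mm thick, white hood and sliding tray. Fixed to the table. Origin: on the table under the centre of the tray when it is pulled fully out; x points into the hood, whose centre is 160 mm along x.
- handle (a point): grip point (z = 0.070) on the tray's upright red handle, a post 16 mm wide (y) and 12 mm thick (x), from z = 0.020 to 0.082, 66 mm in front (-x) of the compartments' centre line. Axes are the tray's: x points into the hood, z up. With the tray home the post is still about 10 mm in front of the hood.
- slot0 (a point): centre of the floor of compartment 0 of the drying tray, at z = 0.012 (four in a row along tray y, 64 mm apart, slot0 at the -y end). Inside 80 mm long (x), 48 mm wide (y); walls 14 mm above the floor, dividers 16 mm thick. x axis points into the hood, the way the beak must point. Moves with the tray.
- slot1 (a point): centre of the floor of compartment 1 of the drying tray, at z = 0.012 (four in a row along tray y, 64 mm apart, slot0 at the -y end). Inside 80 mm long (x), 48 mm wide (y); walls 14 mm above the floor, dividers 16 mm thick. x axis points into the hood, the way the beak must point. Moves with the tray.
- slot2 (a point): centre of the floor of compartment 2 of the drying tray, at z = 0.012 (four in a row along tray y, 64 mm apart, slot0 at the -y end). Inside 80 mm long (x), 48 mm wide (y); walls 14 mm above the floor, dividers 16 mm thick. x axis points into the hood, the way the beak must point. Moves with the tray.
- slot3 (a point): centre of the floor of compartment 3 of the drying tray, at z = 0.012 (four in a row along tray y, 64 mm apart, slot0 at the -y end). Inside 80 mm long (x), 48 mm wide (y); walls 14 mm above the floor, dividers 16 mm thick. x axis points into the hood, the way the beak must point. Moves with the tray.
- bird0: white unfired clay bird, 70 to 120 g (None when absent): rounded block body with flat sides, 66 mm long (x), 34 wide (y), 42 high; 26 mm round head at +x, top 62 mm high; tail at -x, 55 mm high; 92 mm long in all. Origin: centre of the underside; x to the beak, z up. Fragile: at most 15 N per finger (6 N holds it), 25 N of pressing against the drying unit, no free fall of over 10 mm.
- bird1: white unfired clay bird, 70 to 120 g (None when absent): rounded block body with flat sides, 66 mm long (x), 34 wide (y), 42 high; 26 mm round head at +x, top 62 mm high; tail at -x, 55 mm high; 92 mm long in all. Origin: centre of the underside; x to the beak, z up. Fragile: at most 15 N per finger (6 N holds it), 25 N of pressing against the drying unit, no free fall of over 10 mm.
- bird2: white unfired clay bird, 70 to 120 g (None when absent): rounded block body with flat sides, 66 mm long (x), 34 wide (y), 42 high; 26 mm round head at +x, top 62 mm high; tail at -x, 55 mm high; 92 mm long in all. Origin: centre of the underside; x to the beak, z up. Fragile: at most 15 N per finger (6 N holds it), 25 N of pressing against the drying unit, no free fall of over 10 mm.
- bird3: white unfired clay bird, 70 to 120 g (None when absent): rounded block body with flat sides, 66 mm long (x), 34 wide (y), 42 high; 26 mm round head at +x, top 62 mm high; tail at -x, 55 mm high; 92 mm long in all. Origin: centre of the underside; x to the beak, z up. Fragile: at most 15 N per finger (6 N holds it), 25 N of pressing against the drying unit, no free fall of over 10 mm.
- beak0 (a point): tip of the terracotta beak of bird0, 45 mm ahead (+x) of its origin and 50 mm up (None when absent). To clear compartment walls, grip the bird across its y with the fingertips 16 mm or more above its underside.
- beak1 (a point): tip of the terracotta beak of bird1, 45 mm ahead (+x) of its origin and 50 mm up (None when absent). To clear compartment walls, grip the bird across its y with the fingertips 16 mm or more above its underside.
- beak2 (a point): tip of the terracotta beak of bird2, 45 mm ahead (+x) of its origin and 50 mm up (None when absent). To clear compartment walls, grip the bird across its y with the fingertips 16 mm or more above its underside.
- beak3 (a point): tip of the terracotta beak of bird3, 45 mm ahead (+x) of its origin and 50 mm up (None when absent). To clear compartment walls, grip the bird across its y with the fingertips 16 mm or more above its underside.
- rest0 (a point): centre of the floor of slot 0 of the fixed wooden tool tray (pale floor, dark walls), 4 mm above the table. The slot runs along x, 184 mm long and 44 mm wide inside; its side walls, 14 mm high, stand only along the outer 45 mm at each end, so the middle 100 mm is open for fingers. The two slots are 58 mm apart in y.
- rest1 (a point): centre of the floor of slot 1 of the fixed wooden tool tray (pale floor, dark walls), 4 mm above the table. The slot runs along x, 184 mm long and 44 mm wide inside; its side walls, 14 mm high, stand only along the outer 45 mm at each end, so the middle 100 mm is open for fingers. The two slots are 58 mm apart in y.
- brush: flat brush 169 mm long: red handle 110 mm long, 16 mm wide and 14 mm high, brass ferrule, brown head 28 mm wide. Lies along its x (head at +x); origin on its underside at mid-length, in the handle about 24 mm from the ferrule. z up. About 50 g. Either way round in its slot is right.
- spatula: modelling spatula 170 mm long: pale wooden handle 110 mm long, 16 mm wide and 14 mm high, steel blade 30 mm wide and 8 mm thick. Lies along its x (blade at +x); origin on its underside at mid-length, in the handle 25 mm from the blade. z up. About 50 g. Either way round in its slot is right.
- bowl: blue-grey bowl 100 mm across, 50 mm high; bystander. Origin: centre of its underside.
- cup: blue-grey cup 72 mm across, 70 mm high; bystander. Origin: centre of its underside.
- paint: paint jar 60 mm across, 75 mm high with green cap; bystander. Origin: centre of its underside.
Mind the look-alikes: they are no part of the job. Of the things that look like the spatula, take the one that is farthest from the robot's base at the start.

How it is judged:
On the way, in this order (a step that is already met when the one before it is completed fails the run):
1. the drying tray is pulled out (value of joint tray above 0.145 m), for 0.2 s.
2. every bird stands in a compartment of the pulled-out tray, beak to the hood, let go (value of joint tray above 0.1 m and (horizontal distance between bird0 and slot0 below 0.016 m or horizontal distance between bird0 and slot1 below 0.016 m or horizontal distance between bird0 and slot2 below 0.016 m or horizontal distance between bird0 and slot3 below 0.016 m) and z of bird0 in the frame of slot0 between -0.006 and 0.006 m and x of each of beak0, beak1, beak2, beak3 in the frame of slot0 above 0.02 m and angle between each of bird0, bird1, bird2, bird3's own z axis and vertical below 0.15 rad and linear speed of each of bird0, bird1, bird2, bird3 below 0.02 m/s and contact force between each of bird0, bird1, bird2, bird3 and the fingers below 0.1 N and (horizontal distance between bird1 and slot0 below 0.016 m or horizontal distance between bird1 and slot1 below 0.016 m or horizontal distance between bird1 and slot2 below 0.016 m or horizontal distance between bird1 and slot3 below 0.016 m) and z of bird1 in the frame of slot0 between -0.006 and 0.006 m and (horizontal distance between bird2 and slot0 below 0.016 m or horizontal distance between bird2 and slot1 below 0.016 m or horizontal distance between bird2 and slot2 below 0.016 m or horizontal distance between bird2 and slot3 below 0.016 m) and z of bird2 in the frame of slot0 between -0.006 and 0.006 m and (horizontal distance between bird3 and slot0 below 0.016 m or horizontal distance between bird3 and slot1 below 0.016 m or horizontal distance between bird3 and slot2 below 0.016 m or horizontal distance between bird3 and slot3 below 0.016 m) and z of bird3 in the frame of slot0 between -0.006 and 0.006 m), for 0.2 s.
3. the tray is pushed fully home (value of joint tray below 0.006 m), for 0.2 s.
At the end, for the whole second after the job is handed in: Tray home (6 mm); each bird upright (0.15 rad) on the floor of a compartment, within 16 mm of its centre, beak to the hood; brush and spatula flat, one in each tool-tray slot, within 14 mm and 0.15 rad; all at rest and let go (value of joint tray below 0.006 m and (horizontal distance between bird0 and slot0 below 0.016 m or horizontal distance between bird0 and slot1 below 0.016 m or horizontal distance between bird0 and slot2 below 0.016 m or horizontal distance between bird0 and slot3 below 0.016 m) and z of bird0 in the frame of slot0 between -0.006 and 0.006 m and x of each of beak0, beak1, beak2, beak3 in the frame of slot0 above 0.02 m and angle between each of bird0, bird1, bird2, bird3's own z axis and vertical below 0.15 rad and linear speed of each of bird0, bird1, bird2, bird3, brush, spatula below 0.02 m/s and contact force between each of bird0, bird1, bird2, bird3, brush, spatula and the fingers below 0.1 N and (horizontal distance between bird1 and slot0 below 0.016 m or horizontal distance between bird1 and slot1 below 0.016 m or horizontal distance between bird1 and slot2 below 0.016 m or horizontal distance between bird1 and slot3 below 0.016 m) and z of bird1 in the frame of slot0 between -0.006 and 0.006 m and (horizontal distance between bird2 and slot0 below 0.016 m or horizontal distance between bird2 and slot1 below 0.016 m or horizontal distance between bird2 and slot2 below 0.016 m or horizontal distance between bird2 and slot3 below 0.016 m) and z of bird2 in the frame of slot0 between -0.006 and 0.006 m and (horizontal distance between bird3 and slot0 below 0.016 m or horizontal distance between bird3 and slot1 below 0.016 m or horizontal distance between bird3 and slot2 below 0.016 m or horizontal distance between bird3 and slot3 below 0.016 m) and z of bird3 in the frame of slot0 between -0.006 and 0.006 m and (horizontal distance between brush and rest0 below 0.014 m or horizontal distance between brush and rest1 below 0.014 m) and z of each of brush, spatula in the frame of rest0 below 0.006 m and angle between the x axis of each of brush, spatula and the x axis of rest0, either way round below 0.15 rad and angle between each of brush, spatula's own z axis and vertical below 0.12 rad and (horizontal distance between spatula and rest0 below 0.014 m or horizontal distance between spatula and rest1 below 0.014 m) and contact force between brush and spatula below 0.1 N); the robot touches nothing.
It fails at once if a bird is squeezed (over 15 N a finger, 30 N for both together) (contact force between any of bird0, bird1, bird2, bird3 and the fingers above 30 N).
It fails at once if a held bird is pressed or knocked against the drying unit (tray or hood) harder than 25 N ((contact force between bird0 and dryer above 25 N and contact force between bird0 and the fingers above 0.5 N) or (contact force between bird1 and dryer above 25 N and contact force between bird1 and the fingers above 0.5 N) or (contact force between bird2 and dryer above 25 N and contact force between bird2 and the fingers above 0.5 N) or (contact force between bird3 and dryer above 25 N and contact force between bird3 and the fingers above 0.5 N)).
It fails at once if a bird is dropped into the tray (falls free at over 0.45 m/s, more than 8 mm above a tray floor) ((z of bird0 in the frame of slot0 above 0.008 m and linear speed of bird0 above 0.45 m/s and contact force between bird0 and the fingers below 0.1 N) or (z of bird1 in the frame of slot0 above 0.008 m and linear speed of bird1 above 0.45 m/s and contact force between bird1 and the fingers below 0.1 N) or (z of bird2 in the frame of slot0 above 0.008 m and linear speed of bird2 above 0.45 m/s and contact force between bird2 and the fingers below 0.1 N) or (z of bird3 in the frame of slot0 above 0.008 m and linear speed of bird3 above 0.45 m/s and contact force between bird3 and the fingers below 0.1 N)).
It fails at once if the bowl, cup or paint jar is moved more than 25 mm (distance of any of bowl, cup, paint from where it was at the start of the episode above 0.025 m).
Of bird0, bird1, bird2, bird3 only 2 to 4 are there at a start; the rules pass over those that are not, and their reading is None.
At some moment in a run one of bird0, bird1, bird2, bird3, brush, spatula may be knocked a few centimetres aside while the robot is not near it.
It also fails if it takes over 210 s, if anything falls off the work surface, if the arm or the gripper's body presses on something with over 40 N, if the wrist force passes 120 N, or if a joint passes its speed limit or range.

## Working session

There is one attempt and no reset: what is moved stays moved. The work goes in short steps, Python scripts to look and compute and a tool call to move; the robot and the scene stay as the last step left them, time stands still between calls to the robot, and variables do not carry over. Pictures are saved under pics/ and viewed, at most 14 in all, crops included, and the job is handed in when it is done.

Besides the shell and the picture viewer there is one more tool, called after "Request:" as a command line: name --argument value ..., lists and objects as JSON in quotes. arm_command: Moves the arm, as the interface text tells. Its arguments: {"type":"object","properties":{"increments":{"type":"string"},"grip_force":{"type":"number"}},"required":["increments"]}

```bash
ls; mkdir -p pics; python3 - <<'E'
from plant import robot
import cv2
for n in ("scene","top"):
    m=robot.camera_model(n); print(n,m)
    cv2.imwrite(f"pics/{n}0.png",robot.read_camera(n))
s=robot.read_state(); print(s)
E
```

```text
pics
scene {'fx': 352.2704966226919, 'fy': 352.2704966226919, 'cx': 247.99854791325782, 'cy': 195.1376484838583, 'eye': array([ 1.29059447, -0.36014704,  0.70638763]), 'rotation': array([-1.95134467, -1.14146184,  0.61602285])}
top {'fx': 391.2541324542087, 'fy': 391.2541324542087, 'cx': 255.78496464763472, 'cy': 200.20984886713242, 'eye': array([0.43763538, 0.04133818, 1.24663489]), 'rotation': array([-2.1810159 ,  2.20634041, -0.09098361])}
{'t': 0.1, 'q': array([-1.26840116e+00,  1.31078474e-01,  1.48918110e+00,  3.95668968e-06,
        1.52299923e+00, -8.53642416e-02]), 'dq': array([-7.22466729e-04, -2.56294745e-03, -2.10978554e-03, -8.92183163e-04,
        1.64843866e-05, -1.33434531e-03]), 'joint_torque': array([ 1.29841224e-03, -5.61340499e+01, -4.93095911e+01,  7.70276715e-02,
        2.90929695e-02, -4.88783814e-05]), 'tool_pos': array([ 0.22675364, -0.55493353,  0.21269075]), 'orientation': array([-3.08110650e+00, -6.04962832e-01,  2.77129172e-04]), 'force': array([-0.63703499, -0.1631674 ,  0.07212949]), 'wrist_torque': array([ 0.00438046, -0.02544361, -0.03884839]), 'gripper_force': 0.0, 'opening': 0.09272849347134537}
```

View pics/top0.png

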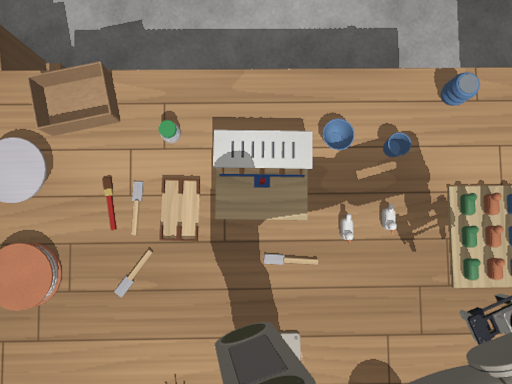

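View pics/scene0.png

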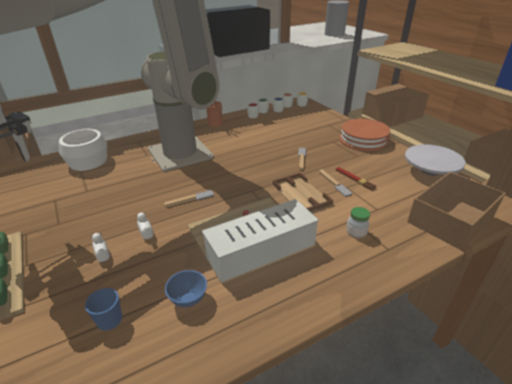

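The top view shows two white birds at (347,227) and (389,215), the dryer at (262,180), the tool tray at (180,208) and the brush at (110,203). There are three spatula-like tools, at (137,207), (133,273) and (291,260). The bowl is at (338,134), the cup at (397,145) and the jar at (169,131). The coloured birds on the rack at the right are look-alikes.

```bash
cat > h.py <<'E'
import numpy as np, cv2
from scipy.spatial.transform import Rotation as R
from plant import robot
def cast(m,uv,z):
    uv=np.atleast_2d(np.asarray(uv,float))
    d=np.c_[(uv[:,0]-m["cx"])/m["fx"],(uv[:,1]-m["cy"])/m["fy"],np.ones(len(uv))]
    d=R.from_rotvec(m["rotation"]).apply(d); e=m["eye"]
    return (e+d*((z-e[2])/d[:,2])[:,None])[:,:2]
def proj(m,p):
    c=R.from_rotvec(m["rotation"]).inv().apply(np.atleast_2d(p)-m["eye"])
    return np.c_[m["cx"]+m["fx"]*c[:,0]/c[:,2],m["cy"]+m["fy"]*c[:,1]/c[:,2]]
def snap(n,f=None):
    m=robot.camera_model(n); im=robot.read_camera(n)
    if f: cv2.imwrite(f"pics/{f}.png",im)
    return m,im
def tool():
    s=robot.read_state(); return s["tool_pos"],R.from_rotvec(s["orientation"]),s
def togo(p,yaw=None):
    """shift (mm) in tool axes to put TCP at p, and turn about tool z so that the
    closing line (tool y) has world direction yaw (mod pi)"""
    t,r,s=tool(); d=r.inv().apply(np.asarray(p)-t)*1000
    y=r.apply([0,1,0]); a=np.arctan2(y[1],y[0]); out=list(np.round(d,1))
    if yaw is not None:
        w=-(yaw-a); w=(w+np.pi/2)%np.pi-np.pi/2   # tool z is down: positive turn lowers the yaw
        out.append(round(w,3)); out.append("q6 %.2f"%s["q"][5])
    return out
E
python3 - <<'E'
from h import *
im=cv2.imread("pics/top0.png"); m=robot.camera_model("top")
for n,uv,z in [("birdA",(347,227),.03),("birdB",(389,215),.03),("sp1",(137,207),.01),("sp2",(133,273),.01),("sp3",(291,260),.01),("brush",(110,203),.01),("ttray",(180,208),.004),("handle",(262,181),.08),("bowl",(338,134),.05),("cup",(397,145),.07),("jar",(169,129),.075)]:
    p=cast(m,uv,z)[0]; print(n,p.round(3),np.linalg.norm(p).round(3))
r=R.from_rotvec(m["rotation"]).as_matrix(); print(r.round(2)); 
c=im[90:310,70:440]; c=cv2.resize(c,None,fx=2.15,fy=2.15,interpolation=cv2.INTER_CUBIC); cv2.imwrite("pics/c1.png",c)
E
```

```text
birdA [ 0.434 -0.26 ] 0.506
birdB [ 0.47  -0.393] 0.612
sp1 [0.505 0.397] 0.642
sp2 [0.299 0.408] 0.506
sp3 [ 0.333 -0.086] 0.344
brush [0.518 0.482] 0.708
ttray [0.5   0.263] 0.565
handle [0.575 0.004] 0.575
bowl [ 0.723 -0.235] 0.76
cup [ 0.683 -0.411] 0.796
jar [0.737 0.284] 0.79
[[-0.01 -1.    0.07]
 [-1.    0.01 -0.02]
 [ 0.01 -0.07 -1.  ]]
```

View pics/c1.png

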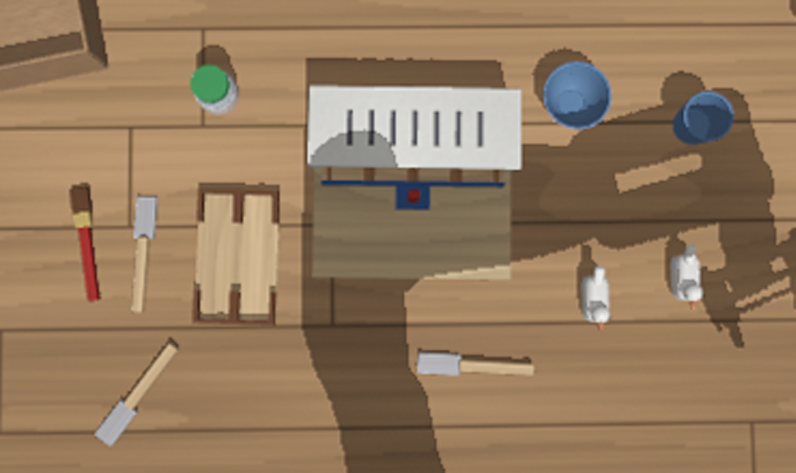

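Spatula candidates in the top view are (137,207) at 0.64 m from the base, (133,273) at 0.51 m and (291,260) at 0.34 m. The farthest is (137,207), which the crop confirms at crop pixel (145,250), right beside the tool tray. Both birds have their beaks away from the hood (crop (598,325) and (694,303)), so they need about a half turn.

```bash
cat >> h.py <<'E'
def blobs(mask,amin=30):
    cs,_=cv2.findContours(mask.astype(np.uint8),cv2.RETR_EXTERNAL,cv2.CHAIN_APPROX_NONE)
    return sorted([c for c in cs if cv2.contourArea(c)>=amin],key=cv2.contourArea,reverse=True)
def axis(m,mask,z):
    """centre, extents and yaw of a blob's min-area rectangle on plane z"""
    v,u=np.nonzero(mask); p=cast(m,np.c_[u,v],z).astype(np.float32)
    c,s,a=cv2.minAreaRect(p*1000); 
    if s[0]<s[1]: s=s[::-1]; a+=90
    a=np.deg2rad((a+90)%180-90)
    return np.array(c)/1000,np.array(s),a,p
E
python3 - <<'E'
from h import *
im=cv2.imread("pics/top0.png"); m=robot.camera_model("top")
h=cv2.cvtColor(im,cv2.COLOR_BGR2HSV); H,S,V=cv2.split(h)
def box(k,u0,v0,u1,v1):
    o=np.zeros(k.shape,bool); o[v0:v1,u0:u1]=k[v0:v1,u0:u1]; return o
W=(S<45)&(V>110)
def rep(n,k,z):
    k=k.astype(np.uint8); b=blobs(k)[0]; q=np.zeros_like(k); cv2.drawContours(q,[b],-1,1,-1)
    c,s,a,p=axis(m,q,z); print(n,c.round(3),s.round(0),a.round(3),"area",q.sum())
rep("hood",box(W,205,125,320,172),.098)
rep("birdA",box(W,335,205,362,245),.035); rep("birdB",box(W,375,195,405,235),.035)
rep("blade1",box((S<60)&(V>110),125,175,150,206),.008)
rep("sp1h",box((S>60)&(V>160),128,195,146,236),.014)
rep("brushh",box((S>170)&((H<6)|(H>174)),95,185,125,235),.014)
rep("ttray",box((V<110),155,170,205,245),.018)
rep("handlered",box((S>150)&((H<8)|(H>172)),250,170,275,190),.082)
rep("bluewall",box((S>120)&(H>100)&(H<130),215,165,310,192),.026)
for uv in [(212,172),(310,172),(306,219),(215,219)]: print(h[uv[1],uv[0]])
beak=(S>80)&((H<12)|(H>172))&(V>90)
for n,b in (("A",(335,225,362,250)),("B",(375,218,405,238))):
    q=box(beak&(S>110),*b); v,u=np.nonzero(q); print(n,len(u),u.mean() if len(u) else 0,v.mean() if len(u) else 0)
E
```

```text
hood [0.669 0.002] [294. 114.] 1.561 area 3761
birdA [ 0.435 -0.257] [78. 38.] 0.043 area 276
birdB [ 0.464 -0.388] [78. 43.] 0.075 area 302
blade1 [0.557 0.398] [60. 32.] -0.01 area 196
sp1h [0.477 0.408] [120.  31.] 0.01 area 327
brushh [0.489 0.477] [105.  15.] 0.154 area 161
ttray [0.574 0.259] [116.  54.] 1.561 area 207Traceback (most recent call last):
  File "<stdin>", line 16, in <module>
  File "<stdin>", line 8, in rep
IndexError: list index out of range
```

```bash
python3 - <<'E'
from h import *
t,r,s=tool(); print(r.as_matrix().round(3))
print(togo((.52,.003,.24),np.pi/2-.01), s["q"][0])
m=robot.camera_model("wrist"); print(r.inv().apply(m["eye"]-t).round(4),(r.inv()*R.from_rotvec(m["rotation"])).as_matrix().round(2),m["fx"])
E
```

```text
[[ 0.926  0.378 -0.   ]
 [ 0.378 -0.926  0.002]
 [ 0.    -0.002 -1.   ]]
[np.float64(482.4), np.float64(-405.7), np.float64(-26.6), np.float64(0.398), 'q6 -0.09'] -1.2684011566207778
[ 0.0692 -0.0008 -0.1724] [[ 0.   -0.97 -0.25]
 [ 1.    0.    0.  ]
 [-0.   -0.25  0.97]] 314.29376875570426
```

Request:
arm_command --increments "0 38 -32 0 0; 0 76 -64 0 0; 0 114 -96 0 0; 0 152 -128 0 0; 0 190 -160 0 0"

```text
t: 0.6
tool_pos: [0.3426, -0.3335, 0.2132]
orientation: [-3.082, -0.604, 0.0]
force: [1.4, -0.2, -0.3]
opening: 0.0929
gripper_force: 0.0
```

Request:
arm_command --increments "0 38 -32 0 0; 0 76 -64 0 0; 0 114 -96 0 0; 0 152 -128 0 0; 0 190 -160 0 0"

```text
t: 1.1
tool_pos: [0.458, -0.1135, 0.2135]
orientation: [3.083, 0.605, -0.0]
force: [-0.0, -1.4, -0.3]
opening: 0.0934
gripper_force: 0.0
```

Request:
arm_command --increments "0 38 -32 0 0.1; 0 76 -64 0 0.2; 0 102 -86 0 0.3; 0 102 -86 -27 0.398; 0 102 -86 -27 0.398"

```text
t: 1.6
tool_pos: [0.5211, 0.0038, 0.2434]
orientation: [3.141, -0.016, 0.006]
force: [0.2, -0.5, 0.8]
opening: 0.0929
gripper_force: 0.0
```

```bash
python3 - <<'E'
from h import *
t,r,s=tool(); print(t.round(4),s["q"].round(2),s["t"]); snap("wrist","w1")
E
```

```text
[0.5211 0.0038 0.2434] [-0.09 -0.1   1.67 -0.    1.57  1.49] 1.6
```

View pics/w1.png

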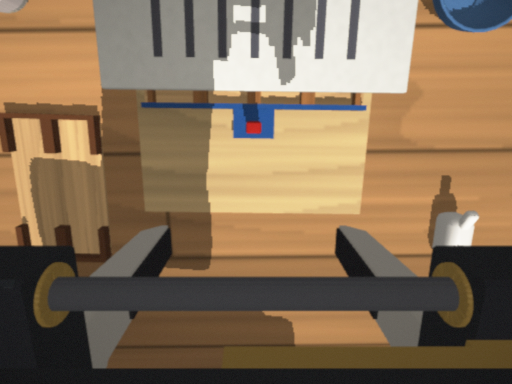

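The wrist view shows the red handle top at (254,128) on a blue plate and the tray's blue front wall at v≈105. The hood front edge is at v≈93, so the tray is slightly ajar, and the tool tray is at the left.

```bash
python3 - <<'E'
from h import *
m,im=robot.camera_model("wrist"),cv2.imread("pics/w1.png")
H,S,V=cv2.split(cv2.cvtColor(im,cv2.COLOR_BGR2HSV))
k=((H<8)|(H>172))&(S>150)&(V>120); k[:, :230]=0; k[:,280:]=0; k[160:]=0
v,u=np.nonzero(k); print(u.min(),u.max(),v.min(),v.max())
print(cast(m,[(u.mean(),v.mean()),(u.min()-.5,v.max()+.5),(u.max()+.5,v.min()-.5)],.082).round(4))
b=(H>100)&(H<130)&(S>120)&(V>60); b[:80]=0; b[145:]=0
vv,uu=np.nonzero(b&(np.arange(384)[:,None]<112)); 
for lo,hi in ((140,170),(330,368)):
    j=(uu>lo)&(uu<hi); print(cast(m,[(uu[j].mean(),vv[j].mean())],.026).round(4), vv[j].min(),vv[j].max())
print("tray ends",cast(m,[(uu.min(),105),(uu.max(),107)],.026).round(4))
w=(S<45)&(V>110); w[:5]=0; w[100:]=0
for u0 in (110,250,400):
    q=np.nonzero(w[:,u0])[0].max(); print("hood front",cast(m,[(u0,q)],.098).round(4))
print(togo((.575,.003,.2),np.pi/2-.01))
E
```

```text
247 260 122 132
[[ 0.5776  0.0028]
 [ 0.5721  0.0101]
 [ 0.5831 -0.0045]]
[[0.6026 0.1196]] 103 106
[[ 0.5978 -0.1092]] 105 109
tray ends [[ 0.6023  0.1349]
 [ 0.5979 -0.1302]]
hood front [[0.6157 0.1396]]
hood front [[0.6119 0.0059]]
hood front [[ 0.6099 -0.1379]]
[np.float64(54.3), np.float64(-0.3), np.float64(42.1), np.float64(0.002), 'q6 1.49']
```

Request:
arm_command --increments "0 50 0 20 0.01; 0 56 -1 60 0.01; 0 56 -1 110 0.01; 0 56 -1 150 0.01; 0 56 -1 167 0.01" --grip_force 30

```text
t: 2.15
tool_pos: [0.5711, 0.0026, 0.067]
orientation: [-3.141, 0.03, 0.014]
force: [0.6, -0.4, 0.2]
opening: 0.093
gripper_force: 0.0
```

Request:
arm_command --increments "1 0 0 0 0; 1 0 0 0 0; 1 0 0 0 0; 1 0 0 0 0; 1 0 0 0 0"

```text
t: 2.65
tool_pos: [0.5767, 0.003, 0.0752]
orientation: [3.141, -0.031, 0.004]
force: [0.6, -0.7, 0.2]
opening: 0.0575
gripper_force: 0.0
```

Request:
arm_command --increments "1 0 0 0 0; 1 0 0 0 0; 1 0 0 0 0; 1 0 0 0 0; 1 0 0 0 0"

```text
t: 3.15
tool_pos: [0.5755, 0.0031, 0.0736]
orientation: [3.141, -0.032, -0.0]
force: [-0.9, -0.3, 0.6]
opening: 0.0177
gripper_force: 0.0
```

Request:
arm_command --increments "1 0 0 0 0; 1 0 0 0 0; 1 -10 0 0 0; 1 -30 0 0 0; 1 -50 0 0 0"

```text
t: 3.65
tool_pos: [0.5251, 0.0041, 0.0735]
orientation: [3.141, -0.032, 0.001]
force: [2.0, -1.1, 0.3]
opening: 0.015
gripper_force: 30.0
```

Request:
arm_command --increments "1 -20 0 0 0; 1 -40 0 0 0; 1 -60 0 0 0; 1 -75 0 0 0; 1 -82 0 0 0"

```text
t: 4.15
tool_pos: [0.4425, 0.006, 0.0736]
orientation: [-3.141, 0.032, -0.001]
force: [2.7, 0.3, -3.6]
opening: 0.0148
gripper_force: 30.0
```

Request:
arm_command --increments "1 -1 0 0 0; 1 -1 0 0 0; 0 0 0 0 0; 0 0 0 0 0; 0 0 0 0 0" --grip_force 8

```text
t: 4.65
tool_pos: [0.444, 0.0057, 0.0736]
orientation: [3.141, -0.032, 0.0]
force: [-0.5, -0.1, -0.3]
opening: 0.0351
gripper_force: 0.0
```

Request:
arm_command --increments "0 0 0 0 0; 0 0 0 -40 0; 0 0 0 -90 0; 0 0 0 -130 0; 0 0 0 -150 0"

```text
t: 5.15
tool_pos: [0.4454, 0.0056, 0.2282]
orientation: [3.141, -0.032, 0.009]
force: [0.9, 0.5, -0.3]
opening: 0.0753
gripper_force: 0.0
```

```bash
python3 - <<'E'
from h import *
t,r,s=tool(); print(t.round(4),s["q"].round(2),s["t"])
print(togo((.30,-.26,.24)),togo((.32,-.32,.24))) 
m,im=snap("top","top1")
cv2.imwrite("pics/top1.png",cv2.resize(im[90:384,200:512],None,fx=2,fy=2,interpolation=cv2.INTER_CUBIC))
E
```

```text
[0.4454 0.0056 0.2282] [-0.1  -0.31  1.88  0.    1.57  1.49] 5.15
[np.float64(-139.9), np.float64(268.5), np.float64(-12.5)] [np.float64(-118.7), np.float64(328.1), np.float64(-12.4)]
```

View pics/top1.png

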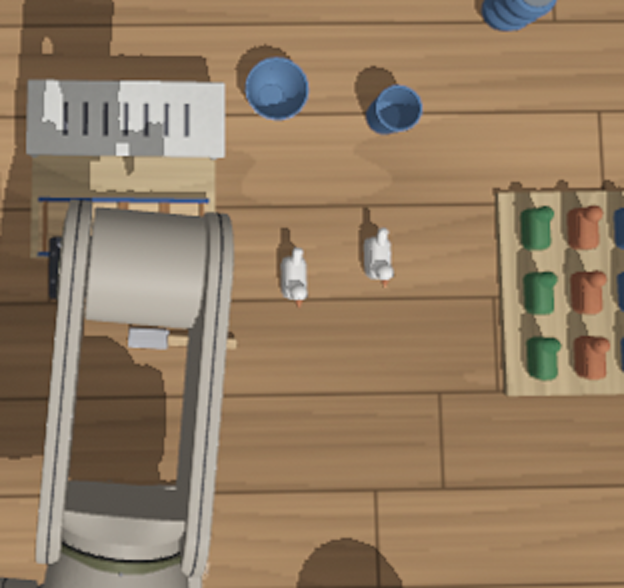

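The top view, now without the arm in the way, shows exactly two white birds, at (294,275) and (379,255) in the enlarged picture, and the tray out. The rest are coloured decoys on the rack.

Request:
arm_command --increments "0 -12 48 -4 0; 0 -24 96 -8 0; 0 -36 144 -12 0; 0 -48 192 -12 0; 0 -60 240 -12 0"

```text
t: 5.7
tool_pos: [0.3779, -0.2347, 0.2353]
orientation: [3.141, -0.031, 0.0]
force: [1.7, -0.8, 0.2]
opening: 0.0929
gripper_force: 0.0
```

Request:
arm_command --increments "0 -12 48 0 0; 0 -19 87 0 0; 0 -19 87 0 0; 0 -19 87 0 0; 0 -19 87 0 0"

```text
t: 6.2
tool_pos: [0.3582, -0.3187, 0.2351]
orientation: [-3.14, 0.031, 0.001]
force: [-0.4, 0.1, 0.1]
opening: 0.0932
gripper_force: 0.0
```

```bash
python3 - <<'E'
from h import *
t,r,s=tool(); print(t.round(4),s["q"].round(2),s["t"],s["force"].round(1)); m,im=snap("wrist","w2")
np.save("w2m.npy",m)
E
```

```text
[ 0.3582 -0.3187  0.2351] [-0.83 -0.21  1.78  0.    1.57  0.76] 6.2 [-0.4  0.1  0.1]
```

View pics/w2.png

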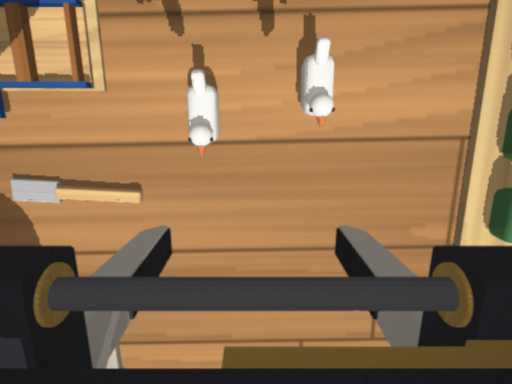

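Wrist view: bird A has its beak at (202,155), body at (203,108) and tail at (198,75). Bird B has its beak at (322,124), body at (319,80) and tail at (322,45).

```bash
cat >> h.py <<'E'
def birds(m,im,boxes):
    """beak tip (z .05), tail tip (z .055) and body-side fit -> origin and yaw of each bird"""
    H,S,V=cv2.split(cv2.cvtColor(im,cv2.COLOR_BGR2HSV)); out=[]
    for (u0,v0,u1,v1) in boxes:
        g=np.zeros(H.shape,bool); g[v0:v1,u0:u1]=1
        bk=g&((H<10)|(H>174))&(S>160)&(V>110); wh=g&(S<40)&(V>100)
        q=np.zeros(H.shape,np.uint8); cv2.drawContours(q,blobs(wh)[:1],-1,1,-1)
        v,u=np.nonzero(q); w=cast(m,np.c_[u,v],.045); c=w.mean(0)
        vb,ub=np.nonzero(bk); b=cast(m,np.c_[ub,vb],.05)
        d=b[np.argmax(np.linalg.norm(b-c,axis=1))]
        w2=cast(m,np.c_[u,v],.055); t=w2[np.argsort(-np.linalg.norm(w2-d,axis=1))[:3]].mean(0)
        x=(d-t)/np.linalg.norm(d-t)
        n=np.array([-x[1],x[0]]); z4=cast(m,np.c_[u,v],.036); l=(z4-d)@x; lat=(z4-d)@n
        k=(l<-35)&(l>-65)
        ctr=[(lat[(l>a)&(l<=a+5)].min()+lat[(l>a)&(l<=a+5)].max())/2 for a in np.arange(-.065,-.035,.005)]
        wid=[np.ptp(lat[(l>a)&(l<=a+5e-3)]) for a in np.arange(-.065,-.035,.005)]
        out.append(dict(beak=d.round(4),tail=t.round(4),len=np.linalg.norm(d-t).round(4),yaw=np.arctan2(x[1],x[0]).round(3),
          o_beak=(d-.045*x).round(4),o_tail=(t+.047*x).round(4),lat=np.round(np.array(ctr)*1e3,1),wid=np.round(np.array(wid)*1e3,1),nb=len(ub)))
    return out
E
python3 - <<'E'
from h import *
m=np.load("w2m.npy",allow_pickle=True).item(); im=cv2.imread("pics/w2.png")
for b in birds(m,im,[(180,55,230,165),(292,30,345,135)]): print(b)
E
```

```text
{'beak': array([ 0.3917, -0.2631]), 'tail': array([ 0.4737, -0.2581]), 'len': np.float64(0.0821), 'yaw': np.float64(-3.081), 'o_beak': array([ 0.4366, -0.2604]), 'o_tail': array([ 0.4268, -0.2609]), 'lat': array([1.1, 1.1, 1. , 0.7, 0.5, 0.5]), 'wid': array([31.9, 33.9, 33.5, 33.6, 33.7, 33.3]), 'nb': 1}
{'beak': array([ 0.4178, -0.3921]), 'tail': array([ 0.5019, -0.3883]), 'len': np.float64(0.0841), 'yaw': np.float64(-3.096), 'o_beak': array([ 0.4628, -0.39  ]), 'o_tail': array([ 0.4549, -0.3904]), 'lat': array([0.9, 0.8, 0.8, 0.8, 0.3, 0.3]), 'wid': array([34.1, 34.2, 34.4, 34.5, 33.5, 33.6]), 'nb': 3}
```

```bash
sed -i 's/((H<10)|(H>174))&(S>160)&(V>110); wh/((H<9)|(H>172))\&(S>125)\&(im[:,:,2]-1.9*im[:,:,1]>0); wh/' h.py
python3 - <<'E'
from h import *
m=np.load("w2m.npy",allow_pickle=True).item(); im=cv2.imread("pics/w2.png")
print(im[146:160:2,202], cv2.cvtColor(im,cv2.COLOR_BGR2HSV)[140:160:2,202])
for b in birds(m,im,[(180,55,230,165),(292,30,345,135)]): print(b)
E
```

```text
[[107 146 226]
 [ 87 135 231]
 [ 88 136 232]
 [ 84 129 226]
 [ 84 130 224]
 [ 81 129 192]
 [ 82 128 175]] [[ 15   2 254]
 [ 20   3 253]
 [ 21   7 249]
 [ 10 134 226]
 [ 10 159 231]
 [ 10 158 232]
 [ 10 160 226]
 [ 10 159 224]
 [ 13 147 192]
 [ 15 136 175]]Traceback (most recent call last):
  File "<stdin>", line 4, in <module>
  File "h.py", line 46, in birds
    d=b[np.argmax(np.linalg.norm(b-c,axis=1))]
        ~~~~~~~~~^^^^^^^^^^^^^^^^^^^^^^^^^^^^
    return _wrapfunc(a, 'argmax', axis=axis, out=out, **kwds)
    return bound(*args, **kwds)
ValueError: attempt to get argmax of an empty sequence
```

```bash
sed -i 's/bk=g&.*; wh=/bk=g\&(H<=11)\&(S>125)\&(V>195); wh=/' h.py
python3 - <<'E'
from h import *
m=np.load("w2m.npy",allow_pickle=True).item(); im=cv2.imread("pics/w2.png")
for b in birds(m,im,[(180,55,230,165),(292,30,345,135)]): print(b)
E
```

```text
{'beak': array([ 0.3839, -0.2592]), 'tail': array([ 0.4736, -0.2623]), 'len': np.float64(0.0898), 'yaw': np.float64(3.107), 'o_beak': array([ 0.4289, -0.2608]), 'o_tail': array([ 0.4267, -0.2607]), 'lat': array([1. , 1.2, 1.2, 1.2, 1.5, 1.5]), 'wid': array([33.8, 33. , 33.1, 33.2, 33.3, 33.4]), 'nb': 50}
{'beak': array([ 0.4135, -0.3944]), 'tail': array([ 0.5019, -0.3883]), 'len': np.float64(0.0886), 'yaw': np.float64(-3.072), 'o_beak': array([ 0.4584, -0.3913]), 'o_tail': array([ 0.455 , -0.3915]), 'lat': array([-0.2, -0.2, -0.3, -0.4, -1. , -1.1]), 'wid': array([34.4, 34.5, 34.6, 34.7, 33.7, 33.9]), 'nb': 45}
```

Request:
arm_command --increments "0 40 -30 0 -0.03; 0 69 -58 30 -0.03; 0 69 -58 70 -0.03; 0 69 -58 115 -0.03; 0 69 -58 115 -0.03" --grip_force 7

```text
t: 6.75
tool_pos: [0.4249, -0.2583, 0.1142]
orientation: [-3.134, -0.02, 0.014]
force: [-1.1, 0.6, -0.6]
opening: 0.0931
gripper_force: 0.0
```

Request:
arm_command --increments "0.2 0 0 25 0; 0.3 0 0 50 0; 0.4 0 0 68 0; 0.45 0 0 76 0; 0.45 0 0 76 0"

```text
t: 7.25
tool_pos: [0.4285, -0.2627, 0.0454]
orientation: [-3.141, -0.016, 0.0]
force: [0.5, 0.4, 0.3]
opening: 0.0579
gripper_force: 0.0
```

```bash
python3 - <<'E'
from h import *
t,r,s=tool(); print(t.round(4),s["q"].round(2),s["opening"],s["force"].round(1)); print(togo((.428,-.262,.043),np.pi/2+.01)); snap("wrist","w3")
E
```

```text
[ 0.4285 -0.2627  0.0454] [-0.65  0.02  1.92  0.    1.2   0.91] 0.05785922269004096 [0.5 0.4 0.3]
[np.float64(-0.4), np.float64(-0.7), np.float64(2.4), np.float64(0.0), 'q6 0.91']
```

View pics/w3.png

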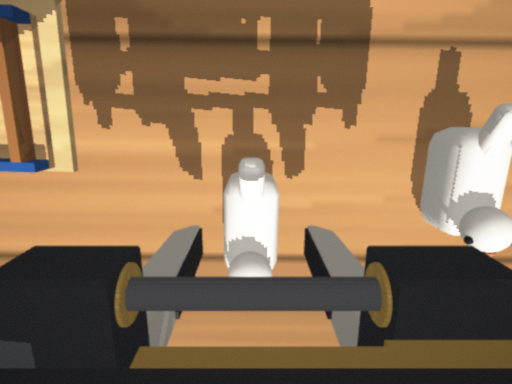

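Bird A sits centred between the fingers (body at (251,220)), and bird B is clear at the right.

Request:
arm_command --increments "1 0 -0.5 2 0; 1 0 -0.5 2 0; 1 0 -0.5 2 0; 1 0 -0.5 2 0; 1 0 -0.5 2 0" --grip_force 7

```text
t: 7.8
tool_pos: [0.4282, -0.2626, 0.0428]
orientation: [3.141, 0.015, 0.0]
force: [0.3, -0.6, -0.6]
opening: 0.0155
gripper_force: 0.0
```

Request:
arm_command --increments "1 0 0 0 0; 1 0 0 0 0; 1 0 0 -10 0; 1 0 0 -40 0; 1 0 0 -80 0"

```text
t: 8.3
tool_pos: [0.4266, -0.2613, 0.1221]
orientation: [-3.139, -0.015, 0.006]
force: [0.2, -1.0, -0.9]
opening: 0.0007
gripper_force: 0.0
```

Request:
arm_command --increments "1 0 0 -50 0; 1 -5 -40 -90 0; 1 -10 -85 -100 0; 1 -15 -130 -100 0; 1 -18 -170 -100 0"

```text
t: 8.8
tool_pos: [0.4085, -0.0911, 0.2246]
orientation: [3.141, 0.015, 0.004]
force: [0.8, 0.5, 0.2]
opening: 0.0006
gripper_force: 0.0
```

Request:
arm_command --increments "1 0 -40 0 0; 1 0 -80 0 0; 1 0 -110 0 0; 1 0 -127 0 0; 1 0 -127 0 0"

```text
t: 9.3
tool_pos: [0.4071, 0.0362, 0.2235]
orientation: [-3.141, -0.02, -0.001]
force: [0.2, -0.1, 0.3]
opening: 0.0003
gripper_force: 0.0
```

```bash
python3 - <<'E'
from h import *
t,r,s=tool(); print(t.round(4),s["q"].round(2),s["opening"],s["gripper_force"],s["force"].round(1)); m,im=snap("wrist","w4"); np.save("w4m.npy",m)
E
```

```text
[0.4071 0.0362 0.2235] [-0.04 -0.42  1.97  0.    1.59  1.52] 0.0002785050260799504 0.0 [ 0.2 -0.1  0.3]
```

View pics/w4.png

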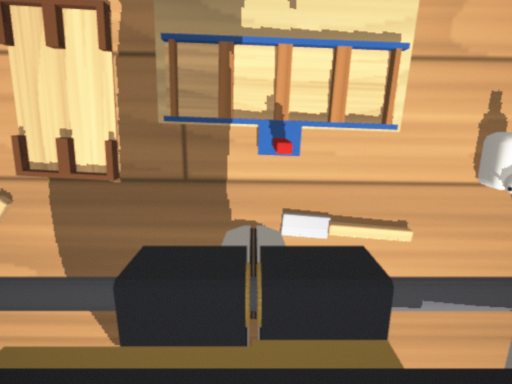

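The gripper closed to zero, so bird A was missed. In this view the tray's compartments and handle (284,146) are clear, and one bird is at (498,160). I'll find where both birds are now.

```bash
python3 - <<'E'
from h import *
m,im=snap("top"); m2,im2=snap("scene")
a=cv2.resize(im[180:260,300:430],None,fx=4,fy=4,interpolation=cv2.INTER_CUBIC)
b=cv2.resize(im2[195:275,60:190],None,fx=4,fy=4,interpolation=cv2.INTER_CUBIC)
cv2.imwrite("pics/c2.png",np.vstack([a[:300],b[:300]]))
H,S,V=cv2.split(cv2.cvtColor(im,cv2.COLOR_BGR2HSV)); W=((S<45)&(V>110)).astype(np.uint8); W[:,:325]=0; W[:195]=0; W[250:]=0; W[:,420:]=0
for c in blobs(W,50):
    q=np.zeros_like(W); cv2.drawContours(q,[c],-1,1,-1); print(axis(m,q,.035)[:3])
E
```

```text
(array([ 0.46407788, -0.38839804]), array([78.36304474, 42.52083588]), np.float64(0.07506450763048911))
(array([ 0.4336015 , -0.25706873]), array([80.9603653 , 38.17780304]), np.float64(0.05043820709625596))
```

View pics/c2.png

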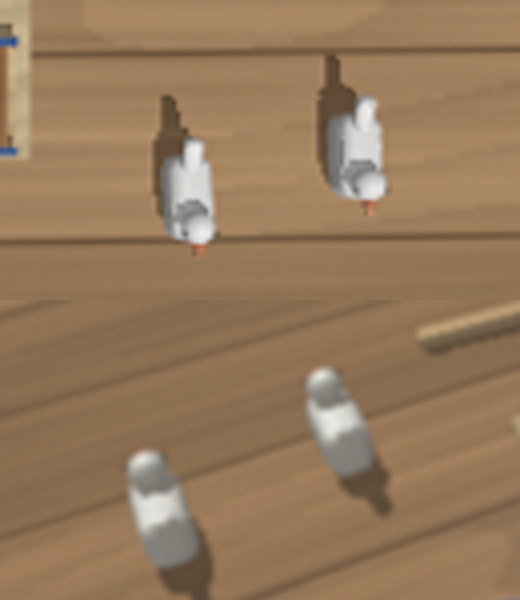

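Both birds stand unmoved, at (188,195) and (355,150) in the crop, so the fingers closed above bird A's back. In the wrist pictures the finger ends sit about 30 mm nearer the camera than the quoted tip position. I'll check the true tip height by touching bare table gently.

Request:
arm_command --increments "1 -2 45 0 0; 1 -4 90 20 0; 1 -6 135 60 0; 1 -8 180 100 0; 1 -9 216 130 0"

```text
t: 9.95
tool_pos: [0.4, -0.1713, 0.1031]
orientation: [3.141, 0.012, 0.001]
force: [0.4, -0.0, 0.1]
opening: 0.0005
gripper_force: 0.0
```

Request:
arm_command --increments "1 0 0 20 0; 1 0 0 40 0; 1 0 0 50 0; 1 0 0 58 0; 1 0 0 58 0"

```text
t: 10.45
tool_pos: [0.4002, -0.1685, 0.0454]
orientation: [-3.141, -0.015, 0.002]
force: [0.2, 0.4, 0.2]
opening: 0.0003
gripper_force: 0.0
```

```bash
python3 - <<'E'
from h import *
t,r,s=tool(); print(t.round(4),s["q"].round(2),s["opening"],s["force"].round(1)); m,im=snap("wrist")
c1=cv2.resize(im[190:300,150:360],None,fx=3,fy=3)
m2,im2=snap("scene"); u,v=proj(m2,t)[0].astype(int); print(u,v)
print(proj(m2,[[t[0],t[1],z] for z in (.004,.035,0)]))
c2=cv2.resize(im2[max(v-45,0):v+35,u-75:u+75],None,fx=4.2,fy=4.2,interpolation=cv2.INTER_CUBIC)[:,:630]
cv2.imwrite("pics/c3.png",np.vstack([c1[:260],c2]))
E
```

```text
[ 0.4002 -0.1685  0.0454] [-0.52 -0.17  2.11 -0.    1.21  1.04] 0.0002885946393660217 [0.2 0.4 0.2]
169 206
[[171.68015889 216.99000771]
 [170.21095324 209.29475702]
 [171.86630844 217.96500226]]
```

View pics/c3.png

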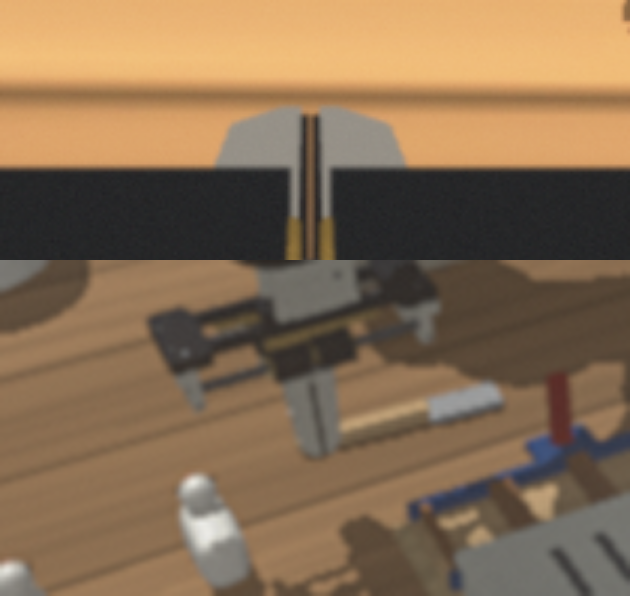

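The scene crop puts the actual fingertip at about the measured TCP height rather than 25 mm below it, in line with the wrist view. I'll touch down to get the exact offset.

Request:
arm_command --increments "1 0 0 10 0; 1 0 0 20 0; 1 0 0 25 0; 1 0 0 28 0; 1 0 0 28 0"

```text
t: 11.05
tool_pos: [0.4002, -0.1682, 0.0172]
orientation: [-3.141, -0.016, 0.002]
force: [0.5, 1.0, 0.6]
opening: 0.0007
gripper_force: 0.0
```

Request:
arm_command --increments "1 0 0 2 0; 1 0 0 4 0; 1 0 0 6 0; 1 0 0 7 0; 1 0 0 7 0"

```text
t: 11.55
tool_pos: [0.4006, -0.1684, 0.0107]
orientation: [-3.141, -0.015, 0.0]
force: [-0.5, 0.1, 0.4]
opening: 0.0001
gripper_force: 0.0
```

Request:
arm_command --increments "1 0 0 1 0; 1 0 0 2 0; 1 0 0 3 0; 1 0 0 3 0; 1 0 0 3 0"

```text
t: 12.05
tool_pos: [0.4007, -0.1685, 0.0078]
orientation: [-3.141, -0.015, 0.0]
force: [-0.1, -0.5, -0.1]
opening: 0.0003
gripper_force: 0.0
```

Request:
arm_command --increments "1 0 0 1 0; 1 0 0 2 0; 1 0 0 3 0; 1 0 0 3 0; 1 0 0 3 0"

```text
t: 12.55
tool_pos: [0.4007, -0.1685, 0.0048]
orientation: [-3.142, -0.015, 0.0]
force: [-0.7, -0.4, -0.6]
opening: 0.0003
gripper_force: 0.0
```

Request:
arm_command --increments "1 0 0 1 0; 1 0 0 2 0; 1 0 0 3 0; 1 0 0 3 0; 1 0 0 3 0"

```text
t: 13.05
tool_pos: [0.4007, -0.1685, 0.0018]
orientation: [-3.141, -0.015, 0.0]
force: [0.2, -0.2, 1.0]
opening: 0.0005
gripper_force: 0.0
```

Request:
arm_command --increments "1 0 0 1 0; 1 0 0 2 0; 1 0 0 2 0; 1 0 0 2 0; 1 0 0 2 0"

```text
t: 13.55
tool_pos: [0.4007, -0.1685, -0.0001]
orientation: [-3.142, -0.015, -0.0]
force: [0.4, -0.7, 0.9]
opening: 0.0007
gripper_force: 0.0
```

Request:
arm_command --increments "1 0 0 1 0; 1 0 0 2 0; 1 0 0 2 0; 1 0 0 2 0; 1 0 0 2 0"

```text
t: 14.05
tool_pos: [0.4007, -0.1685, -0.0021]
orientation: [-3.142, -0.015, -0.0]
force: [0.8, 0.2, 0.6]
opening: 0.0008
gripper_force: 0.0
```

Request:
arm_command --increments "1 0 0 1 0; 1 0 0 2 0; 1 0 0 2 0; 1 0 0 2 0; 1 0 0 2 0"

```text
t: 14.55
tool_pos: [0.4007, -0.1685, -0.0041]
orientation: [3.142, 0.015, 0.0]
force: [0.2, 0.3, 0.1]
opening: 0.0003
gripper_force: 0.0
```

Request:
arm_command --increments "1 0 0 1 0; 1 0 0 2 0; 1 0 0 2 0; 1 0 0 2 0; 1 0 0 2 0"

```text
t: 15.05
tool_pos: [0.4009, -0.1686, -0.0048]
orientation: [-3.142, -0.016, 0.0]
force: [-7.5, 4.6, 18.4]
opening: 0.0005
gripper_force: 9.1
```

```bash
python3 - <<'E'
from h import *
t,r,s=tool(); print(t.round(4),s["q"].round(3),s["force"].round(1),s["joint_torque"].round(1)); m,im=snap("wrist")
g=cv2.cvtColor(im,cv2.COLOR_BGR2GRAY)
c1=cv2.resize(im[150:270,170:340],None,fx=3.7,fy=3.7)
m2,im2=snap("scene"); u,v=proj(m2,[[.4,-.1685,0]])[0].astype(int); print(u,v)
c2=cv2.resize(im2[v-20:v+14,u-40:u+45],None,fx=7.4,fy=7.4,interpolation=cv2.INTER_CUBIC)[:150]
c2=cv2.resize(im2[v-20:v+14,u-40:u+45],(629,250),interpolation=cv2.INTER_CUBIC)
cv2.imwrite("pics/c4.png",np.vstack([c1[:330],c2[:,:c1.shape[1]]]) if c1.shape[1]==629 else c2)
E
```

```text
[ 0.4009 -0.1686 -0.0048] [-0.516 -0.086  2.133 -0.     1.095  1.045] [-7.5  4.6 18.4] [ -0.3 -31.9 -38.9   0.1  -3.2  -0. ]
171 217
```

View pics/c4.png

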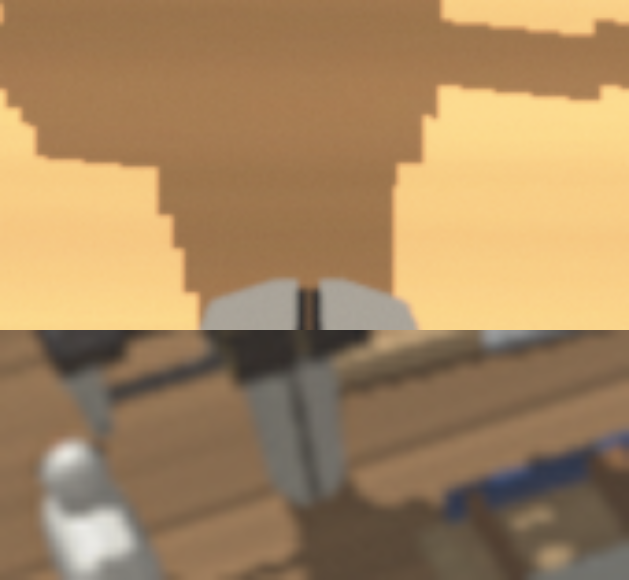

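The crop shows the tips touching the table with the reading at z = -0.0045 and force rising to 18 N. So true fingertip height = reading + 4.5 mm, not reading - 25 mm. That explains the miss, and I'll use this offset from now on.

Request:
arm_command --increments "0 0 0 -20 0; 0 0 0 -60 0; 0 0 0 -105 0; 0 0 0 -115 0; 0 0 0 -115 0" --grip_force 7

```text
t: 15.65
tool_pos: [0.4025, -0.1695, 0.1112]
orientation: [3.139, 0.015, 0.007]
force: [-0.6, -0.9, -0.7]
opening: 0.0357
gripper_force: 0.0
```

Request:
arm_command --increments "0 13 45 0 0; 0 26 94 0 0; 0 26 94 0 0; 0 26 94 0 0; 0 26 94 0 0"

```text
t: 16.15
tool_pos: [0.4265, -0.2609, 0.1071]
orientation: [-3.139, -0.015, 0.004]
force: [-0.4, 0.1, -0.8]
opening: 0.0759
gripper_force: 0.0
```

```bash
python3 - <<'E'
from h import *
print(togo((.428,-.262,.0135),np.pi/2+.01),tool()[2]["opening"])
m,im=np.load("w4m.npy",allow_pickle=True).item(),cv2.imread("pics/w4.png")
H,S,V=cv2.split(cv2.cvtColor(im,cv2.COLOR_BGR2HSV))
k=((H<8)|(H>172))&(S>150)&(V>120); k[:, :270]=0; k[:,300:]=0; k[160:]=0;k[:130]=0
v,u=np.nonzero(k); print("red",u.min(),u.max(),v.min(),v.max(),cast(m,[(u.mean(),v.min()+3)],.082).round(4))
b=(H>100)&(H<130)&(S>120)&(V>50); b[160:]=0
for nm,v0,v1 in (("back",30,55),("front",112,132)):
    q=np.zeros_like(b); q[v0:v1]=b[v0:v1]; q[:,255:305]=0
    vv,uu=np.nonzero(q); top=[(x,vv[uu==x].mean()) for x in np.unique(uu)]
    p=cast(m,top,.026); f=np.polyfit(p[:,1],p[:,0],1); print(nm,"slope",f[0].round(4),"ends",p[0].round(4),p[-1].round(4))
row=80; br=(S[row]>0); print([ (x,int(H[row,x]),int(S[row,x]),int(V[row,x])) for x in range(165,405,8)])
E
```

```text
[np.float64(1.7), np.float64(1.3), np.float64(93.6), np.float64(-0.0), 'q6 0.91'] 0.0758797591644949
red 276 291 142 153 [[0.4476 0.0071]]
back slope 0.0221 ends [0.5569 0.1367] [ 0.551  -0.1289]
front slope 0.0219 ends [0.4713 0.1383] [ 0.4654 -0.1268]
[(165, 18, 108, 154), (173, 14, 146, 117), (181, 17, 112, 162), (189, 17, 113, 160), (197, 16, 115, 159), (205, 16, 115, 159), (213, 17, 114, 157), (221, 14, 147, 128), (229, 13, 153, 115), (237, 21, 101, 246), (245, 21, 104, 246), (253, 21, 102, 244), (261, 20, 105, 243), (269, 21, 97, 249), (277, 13, 153, 209), (285, 13, 151, 205), (293, 22, 94, 251), (301, 22, 92, 252), (309, 22, 93, 252), (317, 23, 93, 251), (325, 23, 90, 252), (333, 14, 150, 112), (341, 13, 152, 213), (349, 20, 106, 246), (357, 22, 99, 249), (365, 22, 96, 249), (373, 22, 97, 250), (381, 22, 94, 251), (389, 13, 144, 94), (397, 17, 121, 237)]
```

Request:
arm_command --increments "0.2 2 1 30 0; 0.3 2 1 60 0; 0.4 2 1 82 0; 0.45 2 1 93 0; 0.45 2 1 93 0"

```text
t: 16.65
tool_pos: [0.4283, -0.2614, 0.0143]
orientation: [-3.139, -0.017, 0.004]
force: [-0.1, 0.3, 1.2]
opening: 0.0523
gripper_force: 0.0
```

Request:
arm_command --increments "1 0 0 0 0; 1 0 0 0 0; 1 0 0 0 0; 1 0 0 0 0; 1 0 0 0 0" --grip_force 7

```text
t: 17.15
tool_pos: [0.4307, -0.2638, 0.0174]
orientation: [3.14, 0.015, 0.003]
force: [-0.6, 2.2, 6.4]
opening: 0.0339
gripper_force: 7.0
```

Request:
arm_command --increments "1 0 0 0 0; 1 0 0 -5 0; 1 0 0 -20 0; 1 0 0 -50 0; 1 0 0 -80 0"

```text
t: 17.65
tool_pos: [0.4289, -0.2628, 0.0964]
orientation: [-3.141, -0.015, 0.002]
force: [0.6, -0.8, -0.7]
opening: 0.0341
gripper_force: 7.0
```

Request:
arm_command --increments "1 5 -20 -20 0; 1 17 -60 -45 0; 1 29 -100 -45 0; 1 41 -140 -45 0; 1 53 -180 -45 0"

```text
t: 18.15
tool_pos: [0.4812, -0.0814, 0.1417]
orientation: [3.141, 0.014, 0.002]
force: [-0.2, -0.7, -1.6]
opening: 0.0337
gripper_force: 7.0
```

Request:
arm_command --increments "1 10 -40 0 0; 1 22 -80 0 0; 1 31 -110 0 0; 1 31 -120 0 0; 1 31 -120 0 -0.14"

```text
t: 18.65
tool_pos: [0.5105, 0.0389, 0.141]
orientation: [3.132, 0.239, -0.0]
force: [-0.0, -0.4, -1.8]
opening: 0.0338
gripper_force: 7.0
```

```bash
python3 - <<'E'
from h import *
t,r,s=tool(); print(t.round(4),r.as_matrix()[:,0].round(3),s["q"].round(2),s["opening"],s["gripper_force"],s["force"].round(1)); m,im=snap("wrist","w5")
E
```

```text
[0.5105 0.0389 0.141 ] [ 0.988  0.152 -0.   ] [-0.02 -0.06  1.82 -0.    1.38  1.39] 0.033778272396839795 6.997690424323082 [-0.  -0.4 -1.8]
```

View pics/w5.png

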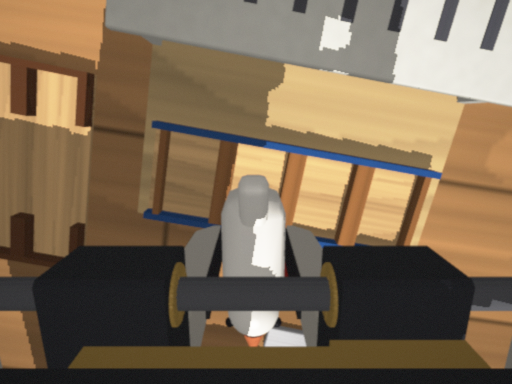

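Bird A is held upright: tail at (252,180), beak at (254,343), with the tray behind it. Next I'll check its offset in the hand and start the half turn.

```bash
python3 - <<'E'
from h import *
t,r,s=tool(); m=robot.camera_model("wrist")
x=r.as_matrix()[:,0][:2]
for px,z in (((252,175),.124+.055),((252,175),.124+.05),((254,345),.124+.05)):
    p=cast(m,[px],z)[0]-t[:2]; print((p@x).round(4), (p@[-x[1],x[0]]).round(4))
E
```

```text
0.0437 0.0012
0.0428 0.0012
-0.0472 0.0002
```

Request:
arm_command --increments "1 0 0 0 -0.14; 1 0 0 0 -0.28; 1 0 0 0 -0.42; 1 0 0 0 -0.56; 1 0 0 0 -0.7"

```text
t: 19.2
tool_pos: [0.5105, 0.0366, 0.141]
orientation: [2.861, 1.298, -0.0]
force: [0.4, -0.0, -0.7]
opening: 0.0337
gripper_force: 7.0
```

Request:
arm_command --increments "1 0 0 0 -0.14; 1 0 0 0 -0.28; 1 0 0 0 -0.42; 1 0 0 0 -0.56; 1 0 0 0 -0.7"

```text
t: 19.7
tool_pos: [0.5104, 0.0365, 0.141]
orientation: [2.242, 2.2, -0.001]
force: [0.9, -0.2, -0.6]
opening: 0.0342
gripper_force: 7.0
```

Request:
arm_command --increments "1 0 0 0 -0.14; 1 0 0 0 -0.28; 1 0 0 0 -0.42; 1 0 0 0 -0.56; 1 0 0 0 -0.7"

```text
t: 20.2
tool_pos: [0.5104, 0.0365, 0.141]
orientation: [1.352, 2.836, -0.001]
force: [-0.1, -0.4, -1.0]
opening: 0.0339
gripper_force: 7.0
```

Request:
arm_command --increments "1 0 0 0 -0.14; 1 0 0 0 -0.28; 1 0 0 0 -0.42; 1 0 0 0 -0.56; 1 0 0 0 -0.7"

```text
t: 20.7
tool_pos: [0.5104, 0.0365, 0.141]
orientation: [-0.297, -3.127, 0.001]
force: [-0.4, -0.2, -0.7]
opening: 0.0338
gripper_force: 7.0
```

```bash
python3 - <<'E'
from h import *
t,r,s=tool(); x=r.as_matrix()[:,0]; print(t.round(4),np.arctan2(x[1],x[0]).round(3),s["q"].round(2),s["opening"],s["gripper_force"],s["force"].round(1))
print(togo((.510,.037,.06),np.pi/2-.022))
E
```

```text
[0.5104 0.0365 0.141 ] 2.952 [-0.03 -0.06  1.82 -0.    1.38 -1.41] 0.03377789711740154 6.996737569570541 [-0.4 -0.2 -0.7]
[np.float64(0.5), np.float64(0.4), np.float64(81.0), np.float64(-0.168), 'q6 -1.41']
```

Request:
arm_command --increments "1 1.5 0.5 0 -0.14; 1 1.5 0.5 0 -0.168; 1 1.5 0.5 25 -0.168; 1 1.5 0.5 60 -0.168; 1 1.5 0.5 81 -0.168"

```text
t: 21.2
tool_pos: [0.5081, 0.0377, 0.0577]
orientation: [-0.046, -3.139, 0.0]
force: [-0.4, -0.4, -1.0]
opening: 0.0338
gripper_force: 7.0
```

Request:
arm_command --increments "1 0 0 8 0; 1 0 0 16 0; 1 0 0 22 0; 1 0 0 26 0; 1 0 0 27 0"

```text
t: 21.7
tool_pos: [0.5097, 0.0383, 0.0332]
orientation: [0.038, 3.141, 0.0]
force: [0.1, -0.8, -0.1]
opening: 0.0338
gripper_force: 7.0
```

Request:
arm_command --increments "1 0 0 1 0; 1 0 0 2 0; 1 0 0 2 0; 1 0 0 2 0; 1 0 0 2 0"

```text
t: 22.2
tool_pos: [0.5094, 0.0384, 0.031]
orientation: [0.037, 3.141, 0.0]
force: [0.3, 1.1, -1.7]
opening: 0.0344
gripper_force: 7.0
```

```bash
python3 - <<'E'
from h import *
t,r,s=tool(); x=r.as_matrix()[:,0]; print(t.round(4),np.arctan2(x[1],x[0]).round(3),s["opening"],s["gripper_force"],s["force"].round(1))
E
```

```text
[0.5094 0.0384 0.031 ] 3.118 0.034429967874358036 6.999025493860245 [ 0.3  1.1 -1.7]
```

Request:
arm_command --increments "1 0 0 0.5 0; 1 0 0 1 0; 1 0 0 1 0; 1 0 0 1 0"

```text
t: 22.6
tool_pos: [0.5093, 0.0383, 0.0298]
orientation: [-0.037, -3.141, 0.0]
force: [-0.6, 1.2, -1.0]
opening: 0.0338
gripper_force: 7.0
```

Request:
arm_command --increments "1 0 0 0.5 0; 1 0 0 1 0; 1 0 0 1 0; 1 0 0 1 0"

```text
t: 23.0
tool_pos: [0.5097, 0.0383, 0.0294]
orientation: [0.037, 3.141, -0.0]
force: [-1.3, 0.6, 6.5]
opening: 0.0339
gripper_force: 7.0
```

Request:
arm_command --increments "1 0 0 0.5 0; 1 0 0 1 0; 1 0 0 1 0; 1 0 0 1 0"

```text
t: 23.4
tool_pos: [0.5106, 0.0383, 0.0292]
orientation: [0.037, 3.139, -0.0]
force: [-2.6, -0.7, 8.6]
opening: 0.0338
gripper_force: 7.0
```

Request:
arm_command --increments "1 0 0 -1 0; 0.4 0 0 -1 0; 0.4 0 0 -1 0; 0.4 0 0 -1 0; 0.4 0 0 -1 0"

```text
t: 23.9
tool_pos: [0.5091, 0.0383, 0.0286]
orientation: [-0.037, -3.141, -0.0]
force: [-0.8, 0.2, 0.6]
opening: 0.055
gripper_force: 0.0
```

Request:
arm_command --increments "0 0 0 -8 0; 0 0 0 -25 0; 0 0 0 -60 0; 0 0 0 -105 0; 0 0 0 -120 0"

```text
t: 24.4
tool_pos: [0.512, 0.0383, 0.1547]
orientation: [0.037, 3.134, -0.0]
force: [0.7, 0.5, 1.3]
opening: 0.0902
gripper_force: 0.0
```

```bash
python3 - <<'E'
from h import *
t,r,s=tool(); x=r.as_matrix()[:,0]; print(t.round(4),np.arctan2(x[1],x[0]).round(3),s["q"].round(2),s["opening"],s["force"].round(1)); m,im=snap("wrist","w6"); np.save("w6m.npy",m)
H,S,V=cv2.split(cv2.cvtColor(im,cv2.COLOR_BGR2HSV))
print("uv expected origin/beak/tail",proj(m,[[.512,.037,.012],[.557,.036,.062],[.465,.038,.067]]).round(0))
W=((S<45)&(V>100)).astype(np.uint8)
for c in blobs(W,200): print(cv2.boundingRect(c))
m,im=snap("top","top2")
H,S,V=cv2.split(cv2.cvtColor(im,cv2.COLOR_BGR2HSV)); W=((S<45)&(V>110)).astype(np.uint8); W[:,:325]=0; W[:195]=0; W[250:]=0; W[:,420:]=0
for c in blobs(W,50):
    q=np.zeros_like(W); cv2.drawContours(q,[c],-1,1,-1); print(axis(m,q,.035)[:3])
E
```

```text
[0.512  0.0383 0.1547] 3.118 [-0.03 -0.08  1.81  0.    1.4  -1.57] 0.0902387320746006 [0.7 0.5 1.3]
uv expected origin/beak/tail [[251. 183.]
 [251. 244.]
 [250. 142.]]
(89, 310, 329, 59)
(53, 280, 115, 29)
(173, 144, 99, 91)
(94, 225, 76, 52)
(337, 226, 76, 51)
(135, 0, 70, 14)
(array([ 0.46407788, -0.38839804]), array([78.36304474, 42.52083588]), np.float64(0.07506450763048911))
```

Request:
arm_command --increments "0 4 -45 0 0; 0 8 -92 0 0; 0 13 -139 0 0; 0 18 -186 0 0; 0 22 -233 0 0"

```text
t: 25.0
tool_pos: [0.4802, -0.1953, 0.1468]
orientation: [-0.037, -3.139, -0.002]
force: [1.3, 0.6, -1.1]
opening: 0.0931
gripper_force: 0.0
```

Request:
arm_command --increments "0 5 -48 0 0; 0 10 -96 0 0; 0 15 -144 0 0; 0 20 -180 15 -0.055; 0 21 -197 30 -0.055"

```text
t: 25.5
tool_pos: [0.4543, -0.3933, 0.1167]
orientation: [0.048, -3.14, -0.001]
force: [0.4, -0.2, 1.0]
opening: 0.0927
gripper_force: 0.0
```

Request:
arm_command --increments "0.2 0 0 0 0; 0.3 0 0 0 0; 0.4 0 0 0 0"

```text
t: 25.8
tool_pos: [0.4563, -0.3894, 0.1187]
orientation: [0.05, -3.141, -0.001]
force: [0.5, -0.0, 0.7]
opening: 0.0734
gripper_force: 0.0
```

```bash
python3 - <<'E'
from h import *
t,r,s=tool(); x=r.as_matrix()[:,0]; print(t.round(4),np.arctan2(x[1],x[0]).round(3),s["q"].round(2),s["opening"])
print(togo((.4565,-.391,.0145),np.pi/2+.03))
m,im=snap("top","top3")
H,S,V=cv2.split(cv2.cvtColor(im,cv2.COLOR_BGR2HSV))
print(proj(m,[[.512,.037,.054],[.557,.036,.062],[.465,.038,.067]]).round(1)) 
W=((S<45)&(V>90)).astype(np.uint8); W[:170]=0; W[245:]=0; W[:,:200]=0; W[:,310:]=0
for c in blobs(W,50):
    q=np.zeros_like(W); cv2.drawContours(q,[c],-1,1,-1); print(cv2.boundingRect(c),axis(m,q,.05)[:3])
E
```

```text
[ 0.4563 -0.3894  0.1187] -3.11 [-0.79  0.19  1.59  0.    1.35 -2.39] 0.07341214985991891
[np.float64(-0.2), np.float64(-1.7), np.float64(104.2), np.float64(0.002), 'q6 -2.39']
[[251.3 202.6]
 [251.5 187.6]
 [251.2 217.9]]
(245, 191, 12, 27) (array([0.50796069, 0.03959671]), array([79.78921509, 33.71683502]), np.float64(-0.010150239020673505))
```

Request:
arm_command --increments "0.4 0 -1.5 30 0; 0.4 0 -1.5 65 0; 0.4 0 -1.5 90 0; 0.45 0 -1.5 102 0; 0.45 0 -1.5 102 0"

```text
t: 26.35
tool_pos: [0.4556, -0.3904, 0.0155]
orientation: [0.051, -3.139, -0.003]
force: [-0.6, 0.2, 0.3]
opening: 0.0514
gripper_force: 0.0
```

Request:
arm_command --increments "1 0 0 0 0; 1 0 0 0 0; 1 0 0 0 0; 1 0 0 0 0; 1 0 0 0 0" --grip_force 7

```text
t: 26.85
tool_pos: [0.4574, -0.3932, 0.019]
orientation: [-0.049, 3.139, -0.004]
force: [0.2, 0.6, 6.6]
opening: 0.0339
gripper_force: 6.9
```

Request:
arm_command --increments "1 0 0 0 0; 1 0 0 -5 0; 1 0 0 -20 0; 1 0 0 -60 0; 1 0 0 -100 0"

```text
t: 27.35
tool_pos: [0.4553, -0.3912, 0.1178]
orientation: [0.049, -3.14, -0.003]
force: [1.0, -1.5, -0.5]
opening: 0.0341
gripper_force: 6.9
```

```bash
python3 - <<'E'
from h import *
t,r,s=tool(); x=r.as_matrix()[:,0]; print(t.round(4),np.arctan2(x[1],x[0]).round(3),s["q"].round(2),s["opening"],s["gripper_force"])
print(togo((.509,-.091,.141)))
m,im=snap("wrist","w7"); np.save("w7m.npy",m)
H,S,V=cv2.split(cv2.cvtColor(im,cv2.COLOR_BGR2HSV))
g=np.zeros(H.shape,bool); g[80:270,215:295]=1
zb=t[2]-.0165
for nm,k,z in (("white",g&(S<40)&(V>120),zb+.05),("beak",g&(H<=11)&(S>125)&(V>150),zb+.05)):
    v,u=np.nonzero(k)
    if len(u):
        j=[v.argmin(),v.argmax()]; p=cast(m,np.c_[u,v][j],z)-t[:2]; print(nm,len(u),np.c_[u,v][j].tolist(),(p@x[:2]).round(4),(p@[-x[1],x[0]]).round(4))
E
```

```text
[ 0.4553 -0.3912  0.1178] -3.11 [-0.8   0.2   1.59 -0.    1.36 -2.4 ] 0.03411023593593942 6.944166719913483
[np.float64(-63.0), np.float64(298.5), np.float64(-22.8)]
white 4855 [[243, 181], [223, 269]] [ 0.04   -0.0036] [0.0038 0.0138]
beak 411 [[254, 170], [252, 198]] [0.045  0.0321] [-0.0012 -0.0003]
```

Request:
arm_command --increments "1 -8 40 -23 0.08; 1 -17 80 -23 0.08; 1 -26 120 -23 0.08; 1 -35 165 -23 0.08; 1 -44 210 -23 0.08"

```text
t: 27.9
tool_pos: [0.4937, -0.1793, 0.141]
orientation: [0.078, 3.139, -0.001]
force: [0.9, 0.4, -0.3]
opening: 0.0338
gripper_force: 6.9
```

Request:
arm_command --increments "1 -4 40 0 0.14; 1 -10 75 0 0.28; 1 -12 88 0 0.42; 1 -12 88 0 0.56; 1 -12 88 0 0.7"

```text
t: 28.4
tool_pos: [0.5101, -0.0926, 0.1409]
orientation: [1.155, 2.921, 0.0]
force: [-0.2, -0.7, -1.2]
opening: 0.0342
gripper_force: 6.9
```

Request:
arm_command --increments "1 0 0 0 0.145; 1 0 0 0 0.29; 1 0 0 0 0.435; 1 0 0 0 0.58; 1 0 0 0 0.725"

```text
t: 28.9
tool_pos: [0.5099, -0.0935, 0.1408]
orientation: [2.118, 2.32, 0.001]
force: [-0.4, 0.3, -0.9]
opening: 0.0341
gripper_force: 6.9
```

Request:
arm_command --increments "1 0 0 0 0.145; 1 0 0 0 0.29; 1 0 0 0 0.435; 1 0 0 0 0.58; 1 0 0 0 0.725"

```text
t: 29.4
tool_pos: [0.5099, -0.0935, 0.1408]
orientation: [2.803, 1.418, 0.001]
force: [0.1, 0.5, -1.6]
opening: 0.0338
gripper_force: 6.9
```

Request:
arm_command --increments "1 0 0 0 0.145; 1 0 0 0 0.29; 1 0 0 0 0.435; 1 0 0 0 0.58; 1 0 0 0 0.725"

```text
t: 29.9
tool_pos: [0.51, -0.0935, 0.1408]
orientation: [3.124, 0.332, 0.001]
force: [0.1, -0.1, -1.6]
opening: 0.034
gripper_force: 6.9
```

```bash
python3 - <<'E'
from h import *
t,r,s=tool(); x=r.as_matrix()[:,0]; print(t.round(4),np.arctan2(x[1],x[0]).round(3),s["q"].round(2),s["opening"],s["gripper_force"])
print(togo((.509,-.091,.06),np.pi/2-.022))
E
```

```text
[ 0.51   -0.0935  0.1408] 0.212 [-0.28 -0.05  1.8  -0.    1.38  1.08] 0.03395052819698208 6.937713101506233
[np.float64(-0.5), np.float64(-2.7), np.float64(80.8), np.float64(0.234), 'q6 1.08']
```

Request:
arm_command --increments "1 -0.5 -2.5 0 0.14; 1 -0.5 -2.5 0 0.234; 1 -0.5 -2.5 25 0.234; 1 -0.5 -2.5 60 0.234; 1 -0.5 -2.5 80 0.234"

```text
t: 30.4
tool_pos: [0.5078, -0.0909, 0.0585]
orientation: [-3.141, 0.026, 0.002]
force: [-0.6, 0.0, -1.8]
opening: 0.034
gripper_force: 6.9
```

Request:
arm_command --increments "1 0 0 8 0; 1 0 0 16 0; 1 0 0 21 0; 1 0 0 25 0; 1 0 0 25 0"

```text
t: 30.9
tool_pos: [0.5091, -0.0912, 0.0351]
orientation: [3.141, -0.025, 0.001]
force: [-1.3, 0.5, -1.2]
opening: 0.0344
gripper_force: 6.9
```

```bash
python3 - <<'E'
from h import *
t,r,s=tool(); x=r.as_matrix()[:,0]; print(t.round(4),np.arctan2(x[1],x[0]).round(3),s["opening"],s["gripper_force"],s["force"].round(1))
E
```

```text
[ 0.5091 -0.0912  0.0351] -0.016 0.03443204306526373 6.944154426455498 [-1.3  0.5 -1.2]
```

Request:
arm_command --increments "1 0 0 1 0; 1 0 0 2 0; 1 0 0 3 0; 1 0 0 3 0; 1 0 0 3 0"

```text
t: 31.4
tool_pos: [0.5088, -0.0911, 0.0319]
orientation: [3.141, -0.025, 0.0]
force: [-0.2, -0.1, -0.7]
opening: 0.0341
gripper_force: 6.9
```

Request:
arm_command --increments "1 0 0 0.5 0; 1 0 0 1 0; 1 0 0 1 0; 1 0 0 1 0"

```text
t: 31.8
tool_pos: [0.5089, -0.0911, 0.031]
orientation: [-3.141, 0.026, -0.0]
force: [-0.6, 0.2, 0.1]
opening: 0.034
gripper_force: 6.9
```

Request:
arm_command --increments "1 0 0 0.5 0; 1 0 0 1 0; 1 0 0 1 0; 1 0 0 1 0"

```text
t: 32.2
tool_pos: [0.5096, -0.0912, 0.0309]
orientation: [3.141, -0.025, 0.002]
force: [-1.4, 0.7, 6.6]
opening: 0.0343
gripper_force: 7.0
```

Contact at 6.6 N. Now I'll release bird B and rise.

Request:
arm_command --increments "1 0 0 -1 0; 0.4 0 0 -1 0; 0.4 0 0 -1 0; 0.4 0 0 -1 0; 0.4 0 0 -1 0"

```text
t: 32.7
tool_pos: [0.5087, -0.0911, 0.0307]
orientation: [-3.141, 0.025, 0.0]
force: [-0.1, 0.3, -0.6]
opening: 0.0554
gripper_force: 0.0
```

Request:
arm_command --increments "0.4 0 0 -8 0; 0.4 0 0 -25 0; 0.4 0 0 -60 0; 0.4 0 0 -105 0; 0.4 0 0 -150 0"

```text
t: 33.2
tool_pos: [0.5082, -0.0909, 0.1826]
orientation: [-3.141, 0.025, 0.001]
force: [1.3, -0.8, -1.0]
opening: 0.0556
gripper_force: 0.0
```

Request:
arm_command --increments "0.2 -45 -15 0 0; 0.2 -90 -35 0 0; 0.2 -130 -55 0 0; 0.2 -130 -65 0 0; 0.2 -130 -65 0 0"

```text
t: 33.7
tool_pos: [0.38, -0.0232, 0.1819]
orientation: [3.141, -0.023, 0.005]
force: [0.3, 0.3, 0.2]
opening: 0.0747
gripper_force: 0.0
```

```bash
python3 - <<'E'
from h import *
t,r,s=tool(); x=r.as_matrix()[:,0]; print(t.round(4),np.arctan2(x[1],x[0]).round(3),s["q"].round(2),s["opening"],s["force"].round(1))
m,im=snap("wrist","w8"); np.save("w8m.npy",m)
cv2.imwrite("pics/w8.png",im)
E
```

```text
[ 0.38   -0.0232  0.1819] -0.015 [-0.2  -0.49  2.1   0.    1.54  1.39] 0.07465907481213921 [0.3 0.3 0.2]
```

View pics/w8.png

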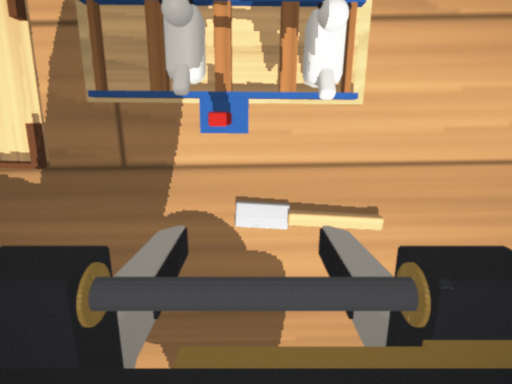

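Wrist view: both birds stand in separate compartments (bird A at (183,50), bird B at (325,45)), heads towards the hood. The red handle is at (219,119), ready to be pushed home.

```bash
python3 - <<'E'
from h import *
m,im=np.load("w8m.npy",allow_pickle=True).item(),cv2.imread("pics/w8.png")
H,S,V=cv2.split(cv2.cvtColor(im,cv2.COLOR_BGR2HSV))
k=((H<8)|(H>172))&(S>150)&(V>120); k[:, :200]=0; k[:,245:]=0; k[135:]=0;k[:105]=0
v,u=np.nonzero(k); c=cast(m,[(u.mean(),v.min()+ (v.max()-v.min())*.5)],.082)[0]; print(u.min(),u.max(),v.min(),v.max(),c.round(4),cast(m,[(u.mean(),v.min()-.5),(u.mean(),v.max()+.5)],.082).round(4))
print(togo((.446,.006,.12),np.pi/2-.022))
E
```

```text
209 230 112 125 [0.4466 0.0057] [[0.4523 0.0055]
 [0.4409 0.006 ]]
[np.float64(64.7), np.float64(-30.9), np.float64(62.0), np.float64(0.007), 'q6 1.39']
```

Request:
arm_command --increments "0.45 30 -15 0 0; 0.45 65 -31 0 0.007; 0.45 65 -31 20 0.007; 0.45 65 -31 42 0.007; 0.45 65 -31 42 0.007" --grip_force 30

```text
t: 34.25
tool_pos: [0.4442, 0.0057, 0.1354]
orientation: [-3.141, 0.036, 0.011]
force: [-0.6, 0.8, -0.3]
opening: 0.0514
gripper_force: 0.0
```

Request:
arm_command --increments "0.45 0 0 30 0; 0.45 0 0 65 0; 0.45 0 0 90 0; 0.45 0 0 98 0; 0.45 0 0 98 0"

```text
t: 34.75
tool_pos: [0.4452, 0.0056, 0.0406]
orientation: [-3.141, 0.037, 0.003]
force: [-0.4, -0.1, 0.2]
opening: 0.0514
gripper_force: 0.0
```

Request:
arm_command --increments "1 0 0 0 0; 1 0 0 0 0; 1 0 0 0 0; 1 0 0 0 0; 1 0 0 0 0"

```text
t: 35.25
tool_pos: [0.4457, 0.0059, 0.0414]
orientation: [3.141, -0.036, 0.001]
force: [-0.8, -0.1, 2.2]
opening: 0.0159
gripper_force: 17.9
```

```bash
python3 - <<'E'
from h import *
t,r,s=tool(); x=r.as_matrix()[:,0]; print(t.round(4),np.arctan2(x[1],x[0]).round(3),s["q"].round(2),s["opening"],s["gripper_force"],s["force"].round(1))
E
```

```text
[0.4457 0.0059 0.0414] -0.023 [-0.1  -0.14  2.08 -0.    1.19  1.49] 0.01587592730246914 17.877136766910553 [-0.8 -0.1  2.2]
```

Request:
arm_command --increments "1 0 0 0 0; 1 5 0 0 0; 1 15 0 0 0; 1 30 0 0 0; 1 45 0 0 0"

```text
t: 35.75
tool_pos: [0.4909, 0.0049, 0.0413]
orientation: [3.141, -0.036, 0.0]
force: [-2.8, -0.1, 7.2]
opening: 0.0159
gripper_force: 30.0
```

Request:
arm_command --increments "1 15 0 0 0; 1 30 0 0 0; 1 45 0 0 0; 1 60 0 0 0; 1 75 0 0 0"

```text
t: 36.25
tool_pos: [0.5661, 0.0031, 0.0414]
orientation: [3.141, -0.036, 0.0]
force: [-2.6, -0.1, 6.9]
opening: 0.0158
gripper_force: 30.0
```

Request:
arm_command --increments "1 10 0 0 0; 1 18 0 0 0; 1 25 0 0 0; 1 30 0 0 0; 1 33 0 0 0"

```text
t: 36.75
tool_pos: [0.5989, 0.0024, 0.0414]
orientation: [3.141, -0.036, 0.001]
force: [-2.8, -0.1, 6.0]
opening: 0.0157
gripper_force: 30.0
```

Request:
arm_command --increments "1 1 0 0 0; 1 2 0 0 0; 1 3 0 0 0; 1 4 0 0 0; 1 4 0 0 0"

```text
t: 37.25
tool_pos: [0.6004, 0.0023, 0.0413]
orientation: [3.141, -0.036, -0.007]
force: [-14.7, -0.7, 14.5]
opening: 0.0161
gripper_force: 30.0
```

Request:
arm_command --increments "1 0 0 0 0; 0.4 -2 0 0 0; 0.4 -2 0 0 0; 0.4 -2 0 0 0; 0.4 -2 0 0 0"

```text
t: 37.75
tool_pos: [0.6003, 0.0024, 0.0406]
orientation: [-3.141, 0.036, 0.0]
force: [0.1, -0.0, -0.1]
opening: 0.043
gripper_force: 0.0
```

Request:
arm_command --increments "0.4 -2 0 -40 0; 0.4 -2 0 -85 0; 0.4 -2 0 -135 0; 0.4 -40 0 -175 0; 0.4 -80 0 -195 0"

```text
t: 38.25
tool_pos: [0.5215, 0.004, 0.2393]
orientation: [3.141, -0.037, 0.007]
force: [-0.9, 0.7, 0.7]
opening: 0.0561
gripper_force: 0.0
```

Request:
arm_command --increments "0.4 0 0 0 0; 0.4 0 0 0 0"

```text
t: 38.45
tool_pos: [0.5207, 0.0042, 0.2372]
orientation: [3.141, -0.036, 0.005]
force: [-0.3, -0.1, -0.4]
opening: 0.0557
gripper_force: 0.0
```

```bash
python3 - <<'E'
from h import *
t,r,s=tool(); print(t.round(4),s["q"].round(2),s["opening"],s["force"].round(1))
m,im=snap("wrist","w9"); np.save("w9m.npy",m)
H,S,V=cv2.split(cv2.cvtColor(im,cv2.COLOR_BGR2HSV))
print("expected handle px",proj(m,[[.6028,.002,.082],[.613,.002,.098]]).round(0))
k=((H<8)|(H>172))&(S>150)&(V>90); k[220:]=0
for c in blobs(k,15): 
    q=np.zeros(k.shape,np.uint8); cv2.drawContours(q,[c],-1,1,-1); v,u=np.nonzero(q); print(u.min(),u.max(),v.min(),v.max(),cast(m,[(u.mean(),v.min()-.5),(u.mean(),v.max()+.5)],.082).round(4))
w=((S<45)&(V>90)); w[220:]=0
for u0 in (150,200,300,350):
    q=np.nonzero(w[:,u0])[0]; print("hood front",u0,q.max(),cast(m,[(u0,q.max()+.5)],.098).round(4))
E
```

```text
[0.5207 0.0042 0.2372] [-0.09 -0.1   1.68  0.    1.56  1.5 ] 0.05568203120820189 [-0.3 -0.1 -0.4]
expected handle px [[254. 102.]
 [254.  90.]]
246 260 98 110 [[0.6068 0.0028]
 [0.5943 0.0031]]
hood front 150 89 [[0.6153 0.0998]]
hood front 200 89 [[0.6143 0.0526]]
hood front 300 89 [[ 0.6121 -0.0416]]
hood front 350 89 [[ 0.611  -0.0887]]
```

The handle sits at the home position, 0.601 against about 0.603 expected, and the push ended on the stop at 15 N. Now the tools.

Request:
arm_command --increments "0.4 -13 -46 0 0; 0.4 -26 -92 0 0; 0.4 -40 -138 0 0; 0.4 -53 -184 0 0; 0.4 -66 -230 0 0"

```text
t: 39.0
tool_pos: [0.4591, 0.2374, 0.2337]
orientation: [3.14, -0.037, -0.005]
force: [0.2, 0.5, 0.6]
opening: 0.0557
gripper_force: 0.0
```

Request:
arm_command --increments "0.4 -14 -46 0 0; 0.4 -28 -92 0 0; 0.4 -43 -144 0 0; 0.4 -43 -144 0 0; 0.4 -43 -144 0 0"

```text
t: 39.5
tool_pos: [0.4193, 0.3817, 0.2333]
orientation: [3.139, -0.032, -0.005]
force: [1.0, -0.4, -0.9]
opening: 0.0561
gripper_force: 0.0
```

```bash
python3 - <<'E'
from h import *
t,r,s=tool(); print(t.round(4),s["q"].round(2),s["opening"])
m,im=snap("wrist","w10"); np.save("w10m.npy",m)
H,S,V=cv2.split(cv2.cvtColor(im,cv2.COLOR_BGR2HSV))
E_=dict(brush=(.518,.482,.01),sp=(.505,.397,.01),tt=(.5,.263,.004),sp2=(.299,.408,.01))
for n,p in E_.items(): print(n,proj(m,[p]).round(0))
def rep(n,k,z,amin=60):
    for c in blobs(k,amin)[:4]:
        q=np.zeros(k.shape,np.uint8); cv2.drawContours(q,[c],-1,1,-1); a=axis(m,q&k,z); print(n,cv2.boundingRect(c),a[0].round(4),a[1].round(0),a[2].round(3))
up=np.zeros(H.shape,bool); up[:235]=1
rep("red",up&((H<8)|(H>172))&(S>140)&(V>70),.012)
rep("grey",up&(S<50)&(V>90),.008,150)
rep("pale",up&(H>15)&(H<26)&(S>60)&(S<135)&(V>150),.010,200)
rep("dark",up&(V<95)&(H<20),.018,100)
E
```

```text
[0.4193 0.3817 0.2333] [ 0.65  0.04  1.55 -0.    1.56  2.24] 0.05607764299966453
brush [[167.  90.]]
sp [[239. 100.]]
tt [[349. 102.]]
sp2 [[236. 257.]]
red (156, 68, 33, 92) [0.4891 0.478 ] [109.  17.] 0.145
grey (224, 25, 27, 58) [0.5569 0.3976] [62. 30.] -0.069
grey (0, 198, 53, 37) [0.3649 0.6818] [78. 13.] 0.812
grey (0, 207, 39, 28) [0.3566 0.6949] [58. 11.] 0.785
pale (178, 0, 224, 179) [0.5102 0.337 ] [266. 199.] 1.507
pale (24, 0, 189, 67) [0.5803 0.5354] [220.  69.] 1.552
pale (0, 132, 174, 42) [0.4446 0.5919] [218.  41.] -1.47
pale (446, 0, 66, 85) [0.5622 0.1117] [90. 80.] -0.003
dark (304, 12, 140, 54) [0.5681 0.2401] [162.  53.] 1.507
dark (306, 130, 153, 59) [0.4226 0.2228] [187.  69.] -1.486
```

```bash
python3 -c "
import cv2
im=cv2.imread('pics/w10.png'); cv2.imwrite('pics/c5.png',cv2.resize(im[0:200,150:430],None,fx=2.8,fy=2.8,interpolation=cv2.INTER_CUBIC))"
```

```text
(no output)
```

View pics/c5.png

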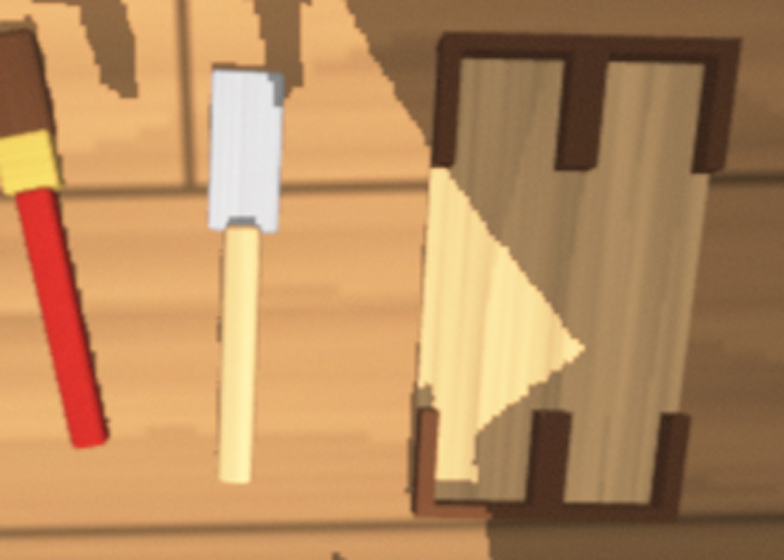

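The crop shows the brush at the left, with its red handle from (35,190) to (90,440). The spatula's blade is at (245,150) and its handle runs from (241,228) to (235,482). The tool tray's centre divider goes from (585,100) to (552,450), with outer corners at (441,35), (740,40), (676,520) and (414,513).

```bash
python3 - <<'E'
from h import *
m=np.load("w10m.npy",allow_pickle=True).item()
C=lambda pts,z: cast(m,[(150+a/2.8,b/2.8) for a,b in pts],z).round(4)
print("outer.018\n",C([(441,35),(740,40),(676,520),(414,513)],.018))
print("div right top\n",C([(607,100),(597,168),(572,412),(563,503)],.018))
print("div left bottom\n",C([(561,100),(556,168),(532,412),(526,500)],.004))
print("left post right edge top / inner floor\n",C([(460,62),(453,165)],.018),"\n right post left edge floor",C([(706,62),(694,170),(662,412),(653,503)],.004))
print("right post right edge top",C([(738,60),(724,172),(689,412),(680,500)],.018))
print("end walls inner floor top/bottom",C([(510,60),(650,66)],.004),C([(480,501),(605,503)],.004))
print("spat handle L/R\n",C([(223,240),(218,470),(260,240),(251,470)],.014),"\nhandle end",C([(235,483)],.010),"blade top",C([(248,70)],.008),"blade L/R",C([(213,90),(209,220),(283,110),(277,220)],.008))
E
```

```text
outer.018
 [[0.5958 0.318 ]
 [0.5918 0.1995]
 [0.3971 0.2071]
 [0.4028 0.3255]]
div right top
 [[0.5711 0.2507]
 [0.5458 0.2529]
 [0.4466 0.2571]
 [0.406  0.2586]]
div left bottom
 [[0.5745 0.2651]
 [0.5482 0.2657]
 [0.4455 0.2707]
 [0.4048 0.2715]]
left post right edge top / inner floor
 [[0.586  0.3102]
 [0.548  0.3119]] 
 right post left edge floor [[0.5876 0.2061]
 [0.5462 0.207 ]
 [0.4443 0.2117]
 [0.4022 0.2122]]
right post right edge top [[0.5846 0.1995]
 [0.5432 0.2007]
 [0.4456 0.2058]
 [0.4063 0.2061]]
end walls inner floor top/bottom [[0.5899 0.287 ]
 [0.5866 0.2291]] [[0.4048 0.2929]
 [0.4026 0.2346]]
spat handle L/R
 [[0.5212 0.4073]
 [0.4235 0.4133]
 [0.5209 0.3917]
 [0.4232 0.3985]] 
handle end [[0.4167 0.4062]] blade top [[0.5873 0.3949]] blade L/R [[0.5801 0.4095]
 [0.5299 0.4133]
 [0.572  0.381 ]
 [0.5293 0.3844]]
```

Request:
arm_command --increments "0.5 40 -10 0 0.043; 0.55 82 -21 20 0.043; 0.55 82 -21 65 0.043; 0.55 82 -21 110 0.043; 0.55 82 -21 150 0.043" --grip_force 20

```text
t: 40.05
tool_pos: [0.5033, 0.397, 0.0825]
orientation: [3.138, -0.109, -0.003]
force: [-0.0, 0.2, -0.5]
opening: 0.042
gripper_force: 0.0
```

Request:
arm_command --increments "0.55 0 0 20 0; 0.55 0 0 40 0; 0.55 0 0 45 0; 0.55 0 0 45 0; 0.55 0 0 45 0"

```text
t: 40.55
tool_pos: [0.5037, 0.3994, 0.0421]
orientation: [-3.139, 0.106, -0.002]
force: [1.1, 0.4, 0.7]
opening: 0.0421
gripper_force: 0.0
```

```bash
python3 - <<'E'
from h import *
t,r,s=tool(); x=r.as_matrix()[:,0]; print(t.round(4),np.arctan2(x[1],x[0]).round(3),s["q"].round(2),s["opening"])
print(togo((.502,.4007,.0),np.pi/2-.066))
m,im=snap("top")
H,S,V=cv2.split(cv2.cvtColor(im,cv2.COLOR_BGR2HSV))
for n,k,z,b in (("brush",((H<6)|(H>174))&(S>170),.012,(95,185,125,235)),("blade",(S<60)&(V>110),.008,(125,175,150,206))):
    q=np.zeros(k.shape,np.uint8); q[b[1]:b[3],b[0]:b[2]]=k[b[1]:b[3],b[0]:b[2]]; print(n,[a if np.isscalar(a) else a.round(3) for a in axis(m,q,z)[:3]] if q.any() else None)
E
```

```text
[0.5037 0.3994 0.0421] -0.067 [ 0.59  0.38  1.52 -0.    1.24  2.23] 0.042090221180565615
[np.float64(-1.8), np.float64(-1.1), np.float64(42.1), np.float64(-0.001), 'q6 2.23']
brush None
blade [array([0.551, 0.398]), array([73.47 , 25.247]), np.float64(0.007916233336544275)]
```

Request:
arm_command --increments "0.55 -2 -1 15 0; 0.55 -2 -1 28 0; 0.55 -2 -1 36 0; 0.55 -2 -1 41 0; 0.55 -2 -1 41 0"

```text
t: 41.1
tool_pos: [0.4997, 0.4003, -0.0017]
orientation: [3.138, -0.104, -0.003]
force: [0.6, 0.1, -0.8]
opening: 0.0416
gripper_force: 0.0
```

Request:
arm_command --increments "1 0 0 0 0; 1 0 0 0 0; 1 0 0 0 0; 1 0 0 0 0; 1 0 0 0 0"

```text
t: 41.6
tool_pos: [0.5009, 0.4011, 0.0004]
orientation: [-3.139, 0.104, -0.001]
force: [-0.3, 0.5, 2.3]
opening: 0.0153
gripper_force: 20.0
```

```bash
python3 - <<'E'
from h import *
t,r,s=tool(); x=r.as_matrix()[:,0]; print(t.round(4),np.arctan2(x[1],x[0]).round(3),s["opening"],s["gripper_force"],s["force"].round(1))
print(togo((.4953,.2327,.06),np.pi/2-.04))
E
```

```text
[5.009e-01 4.011e-01 4.000e-04] -0.066 0.015254633370258076 20.000057816505432 [-0.3  0.5  2.3]
[np.float64(5.6), np.float64(168.3), np.float64(-59.7), np.float64(-0.026), 'q6 2.23']
```

Request:
arm_command --increments "1 0 0 -15 0; 1 0 0 -50 0; 1 1 30 -70 -0.026; 1 3 75 -70 -0.026; 1 5 120 -70 -0.026"

```text
t: 42.1
tool_pos: [0.4985, 0.2805, 0.0724]
orientation: [-3.14, 0.06, -0.005]
force: [0.9, 0.4, -0.3]
opening: 0.016
gripper_force: 20.0
```

Request:
arm_command --increments "1 0 30 0 0; 1 0 48 0 0; 1 0 48 0 0; 1 0 48 25 0; 1 0 48 40 0"

```text
t: 42.6
tool_pos: [0.4958, 0.2335, 0.0297]
orientation: [-3.14, 0.063, -0.001]
force: [-0.3, -0.1, -0.2]
opening: 0.0158
gripper_force: 20.0
```

```bash
python3 - <<'E'
from h import *
t,r,s=tool(); x=r.as_matrix()[:,0]; print(t.round(4),np.arctan2(x[1],x[0]).round(3),s["q"].round(2),s["opening"],s["gripper_force"],s["force"].round(1))
print(togo((.4945,.2327,.006),np.pi/2-.04))
m,im=snap("wrist","w11"); np.save("w11m.npy",m)
H,S,V=cv2.split(cv2.cvtColor(im,cv2.COLOR_BGR2HSV)); g=np.zeros(H.shape,bool); g[60:240,180:330]=1
for c in blobs(g&(S<50)&(V>100),150)[:3]:
    q=np.zeros(g.shape,np.uint8); cv2.drawContours(q,[c],-1,1,-1); a=axis(m,q,t[2]+.008); print(cv2.boundingRect(c),a[0].round(4),a[1],a[2].round(3))
E
```

```text
[0.4958 0.2335 0.0297] -0.04 [0.35 0.16 1.81 0.   1.17 1.96] 0.015835661811515783 19.998618364334106 [-0.3 -0.1 -0.2]
[np.float64(-1.3), np.float64(0.8), np.float64(23.7), np.float64(-0.0), 'q6 1.96']
(224, 78, 60, 121) [0.5517 0.2318] [61.18454361 29.43740082] -0.041
(209, 226, 28, 14) [0.5019 0.251 ] [15.20785427  7.70687008] 1.531
(270, 226, 28, 14) [0.5005 0.2169] [15.20529366  7.70660114] 1.531
```

Request:
arm_command --increments "1 -1 1 8 0; 1 -1 1 15 0; 1 -1 1 20 0; 1 -1 1 23 0; 1 -1 1 23 0"

```text
t: 43.15
tool_pos: [0.4945, 0.2319, 0.0066]
orientation: [3.141, -0.063, -0.001]
force: [-0.2, 0.8, -1.0]
opening: 0.0155
gripper_force: 20.0
```

Request:
arm_command --increments "1 0 0 1 0; 1 0 0 2 0; 1 0 0 2 0; 1 0 0 2 0; 1 0 0 2 0"

```text
t: 43.65
tool_pos: [0.4948, 0.2319, 0.005]
orientation: [-3.141, 0.063, -0.0]
force: [-0.2, 0.4, -0.6]
opening: 0.0156
gripper_force: 20.0
```

Request:
arm_command --increments "0.55 0 0 0 0; 0.55 0 0 0 0; 0.55 0 0 0 0; 0.55 0 0 0 0; 0.55 0 0 0 0"

```text
t: 44.15
tool_pos: [0.4947, 0.2319, 0.0049]
orientation: [-3.141, 0.063, -0.0]
force: [-0.4, 0.1, 0.2]
opening: 0.0412
gripper_force: 0.0
```

Request:
arm_command --increments "0.55 0 0 -20 0; 0.55 0 0 -60 0; 0.55 0 0 -105 0; 0.55 -20 -40 -135 0; 0.55 -40 -75 -165 0"

```text
t: 44.65
tool_pos: [0.4596, 0.3058, 0.1694]
orientation: [-3.14, 0.068, -0.002]
force: [-0.1, 1.0, -0.2]
opening: 0.0421
gripper_force: 0.0
```

Request:
arm_command --increments "0.55 -20 -40 0 0; 0.55 -35 -70 0 0; 0.55 -45 -100 -20 0; 0.55 -45 -100 -30 0; 0.55 -45 -100 -30 0"

```text
t: 45.15
tool_pos: [0.4189, 0.4083, 0.1994]
orientation: [-3.139, 0.06, -0.004]
force: [0.6, -0.3, -0.6]
opening: 0.0419
gripper_force: 0.0
```

```bash
python3 - <<'E'
from h import *
t,r,s=tool(); x=r.as_matrix()[:,0]; print(t.round(4),np.arctan2(x[1],x[0]).round(3),s["q"].round(2),s["opening"])
m,im=snap("wrist","w12"); np.save("w12m.npy",m)
H,S,V=cv2.split(cv2.cvtColor(im,cv2.COLOR_BGR2HSV)); g=np.zeros(H.shape,bool); g[:235]=1
for n,k,z in (("red",((H<8)|(H>172))&(S>140)&(V>70),.012),("grey",(S<50)&(V>80),.012)):
  for c in blobs(g&k,150)[:4]:
    q=np.zeros(g.shape,np.uint8); cv2.drawContours(q,[c],-1,1,-1); a=axis(m,q&k,z); print(n,cv2.boundingRect(c),a[0].round(4),a[1].round(0),a[2].round(3))
E
```

```text
[0.4189 0.4083 0.1994] -0.039 [ 0.69  0.09  1.55 -0.    1.49  2.29] 0.04186403279142631
red (170, 65, 36, 101) [0.4891 0.4782] [109.  17.] 0.144
grey (400, 15, 36, 64) [0.5505 0.2311] [61. 31.] -0.039
grey (0, 209, 49, 26) [0.3745 0.6872] [61.  9.] 0.945
```

Request:
arm_command --increments "0.55 35 -28 0 -0.1; 0.55 70 -56 20 -0.184; 0.55 96 -78 55 -0.184; 0.55 96 -78 100 -0.184; 0.55 96 -78 140 -0.184"

```text
t: 45.7
tool_pos: [0.518, 0.4792, 0.0533]
orientation: [3.132, 0.222, -0.003]
force: [-0.5, -0.8, -0.1]
opening: 0.0417
gripper_force: 0.0
```

Request:
arm_command --increments "0.55 0 0 10 0; 0.55 0 0 20 0; 0.55 0 0 20 0; 0.55 0 0 20 0"

```text
t: 46.1
tool_pos: [0.5188, 0.4821, 0.0403]
orientation: [-3.131, -0.225, -0.005]
force: [-0.0, -0.1, 0.5]
opening: 0.0416
gripper_force: 0.0
```

```bash
python3 - <<'E'
from h import *
t,r,s=tool(); x=r.as_matrix()[:,0]; print(t.round(4),np.arctan2(x[1],x[0]).round(3),s["q"].round(2),s["opening"])
print(togo((.518,.4822,.0),np.pi/2+.145))
E
```

```text
[0.5188 0.4821 0.0403] 0.143 [ 0.68  0.54  1.31 -0.    1.29  2.1 ] 0.041584428739813294
[np.float64(-0.9), np.float64(-0.2), np.float64(40.3), np.float64(-0.002), 'q6 2.10']
```

Request:
arm_command --increments "0.55 -1 0 15 0; 0.55 -1 0 28 0; 0.55 -1 0 36 0; 0.55 -1 0 40 0; 0.55 -1 0 40 0"

```text
t: 46.6
tool_pos: [0.5159, 0.4808, -0.0035]
orientation: [3.133, 0.226, -0.002]
force: [-0.7, 0.1, -0.1]
opening: 0.042
gripper_force: 0.0
```

Request:
arm_command --increments "1 0 0 0 0; 1 0 0 0 0; 1 0 0 0 0; 1 0 0 0 0; 1 0 0 0 0"

```text
t: 47.1
tool_pos: [0.5166, 0.4813, -0.0023]
orientation: [-3.133, -0.226, -0.001]
force: [-0.2, 0.0, -0.2]
opening: 0.016
gripper_force: 20.0
```

Request:
arm_command --increments "1 0 0 -10 0; 1 0 0 -40 0; 1 0 0 -75 0; 1 0 0 -75 0; 1 0 0 -75 0"

```text
t: 47.6
tool_pos: [0.5174, 0.482, 0.0748]
orientation: [-3.131, -0.226, -0.005]
force: [-0.1, -0.6, -1.0]
opening: 0.0157
gripper_force: 20.0
```

```bash
python3 - <<'E'
from h import *
t,r,s=tool(); x=r.as_matrix()[:,0]; print(t.round(4),np.arctan2(x[1],x[0]).round(3),s["opening"],s["gripper_force"],s["force"].round(1))
print(togo((.4977,.2907,.075),np.pi/2-.04))
E
```

```text
[0.5174 0.482  0.0748] 0.144 0.015665312086385833 19.99914050102234 [-0.1 -0.6 -1. ]
[np.float64(-46.9), np.float64(186.5), np.float64(-0.7), np.float64(0.184), 'q6 2.10']
```

Request:
arm_command --increments "1 -11 45 0 0.05; 1 -23 90 0 0.1; 1 -34 135 0 0.15; 1 -45 178 0 0.184; 1 -47 186.5 0 0.184"

```text
t: 48.1
tool_pos: [0.4944, 0.2851, 0.07]
orientation: [3.137, -0.069, -0.007]
force: [0.4, 0.5, -0.9]
opening: 0.0158
gripper_force: 20.0
```

Request:
arm_command --increments "1 0 0 0 0; 1 0 0 20 0; 1 0 0 40 0; 1 0 0 40 0; 1 0 0 40 0"

```text
t: 48.6
tool_pos: [0.4959, 0.2907, 0.0319]
orientation: [3.14, -0.061, -0.002]
force: [0.5, 0.3, -0.5]
opening: 0.0158
gripper_force: 20.0
```

```bash
python3 - <<'E'
from h import *
t,r,s=tool(); x=r.as_matrix()[:,0]; print(t.round(4),np.arctan2(x[1],x[0]).round(3),s["opening"],s["gripper_force"],s["force"].round(1))
print(togo((.4977,.2907,.006),np.pi/2-.04))
m,im=snap("wrist","w13")
H,S,V=cv2.split(cv2.cvtColor(im,cv2.COLOR_BGR2HSV)); g=np.zeros(H.shape,bool); g[40:245,160:350]=1
for n,k,z in (("brass",(H>18)&(H<32)&(S>140)&(V>100),t[2]+.012),("grey",(S<50)&(V>80),.012),("redh",((H<8)|(H>172))&(S>140)&(V>70),t[2]+.014)):
  for c in blobs(g&k,60)[:3]:
    q=np.zeros(g.shape,np.uint8); cv2.drawContours(q,[c],-1,1,-1); a=axis(m,q&k,z); print(n,cv2.boundingRect(c),a[0].round(4),a[1].round(0),a[2].round(3))
E
```

```text
[0.4959 0.2907 0.0319] -0.039 0.015798579360394166 19.99926120042801 [ 0.5  0.3 -0.5]
[np.float64(1.8), np.float64(-0.1), np.float64(25.9), np.float64(0.001), 'q6 2.05']
brass (230, 157, 47, 42) [0.5333 0.29  ] [24. 22.] 1.514
grey (323, 81, 27, 104) [0.5513 0.2396] [61. 16.] 0.038
grey (269, 226, 32, 19) [0.488 0.271] [21. 13.] 1.532
grey (207, 226, 31, 19) [0.4895 0.312 ] [20. 13.] 1.532
redh (238, 199, 31, 46) [0.5097 0.2909] [25. 16.] -0.039
```

Request:
arm_command --increments "1 0 0 8 0; 1 0 0 16 0; 1 0 0 22 0; 1 0 0 25 0; 1 0 0 25 0"

```text
t: 49.15
tool_pos: [0.496, 0.2895, 0.0066]
orientation: [3.14, -0.063, -0.002]
force: [-0.2, -0.0, -1.2]
opening: 0.0158
gripper_force: 20.0
```

Request:
arm_command --increments "1 0 0 1 0; 1 0 0 2 0; 1 0 0 2 0; 1 0 0 2 0"

```text
t: 49.55
tool_pos: [0.4967, 0.2899, 0.0056]
orientation: [-3.141, 0.063, -0.0]
force: [0.9, -0.0, -0.5]
opening: 0.0158
gripper_force: 20.0
```

Request:
arm_command --increments "1 0 0 0.5 0; 1 0 0 1 0; 1 0 0 1 0; 1 0 0 1 0"

```text
t: 49.95
tool_pos: [0.4965, 0.2898, 0.0044]
orientation: [3.141, -0.063, -0.0]
force: [-0.5, -1.5, -1.5]
opening: 0.016
gripper_force: 20.0
```

Request:
arm_command --increments "1 0 0 1 0; 1 0 0 1 0; 0.6 0 0 1 0; 0.6 0 0 1 0; 0.6 0 0 1 0"

```text
t: 50.45
tool_pos: [0.4966, 0.2899, 0.0035]
orientation: [-3.141, 0.063, -0.0]
force: [1.0, -0.1, 0.1]
opening: 0.0345
gripper_force: 0.0
```

Request:
arm_command --increments "0.6 0 0 1 0; 0.6 0 0 -15 0; 0.6 0 0 -55 0; 0.6 0 0 -105 0; 0.6 0 0 -155 0"

```text
t: 50.95
tool_pos: [0.496, 0.2896, 0.1609]
orientation: [3.141, -0.063, -0.001]
force: [0.2, 0.5, 0.4]
opening: 0.0374
gripper_force: 0.0
```

Request:
arm_command --increments "0.6 -40 -20 -20 0; 0.6 -80 -40 -60 0; 0.6 -80 -40 -60 0; 0.6 -80 -40 -60 0"

```text
t: 51.35
tool_pos: [0.4185, 0.3343, 0.2215]
orientation: [-3.138, 0.06, -0.007]
force: [0.1, 1.2, 0.4]
opening: 0.0372
gripper_force: 0.0
```

```bash
python3 - <<'E'
from h import *
t,r,s=tool(); x=r.as_matrix()[:,0]; print(t.round(4),s["q"].round(2),s["opening"],s["force"].round(1),s["t"])
m,im=snap("wrist","w14")
H,S,V=cv2.split(cv2.cvtColor(im,cv2.COLOR_BGR2HSV)); g=np.zeros(H.shape,bool); g[:230]=1
for n,k,z in (("red",((H<8)|(H>172))&(S>140)&(V>70),.018),("grey",(S<50)&(V>80),.012)):
  for c in blobs(g&k,60)[:5]:
    q=np.zeros(g.shape,np.uint8); cv2.drawContours(q,[c],-1,1,-1); a=axis(m,q&k,z); print(n,cv2.boundingRect(c),a[0].round(4),a[1].round(0),a[2].round(3))
m,im=snap("top","top4"); H,S,V=cv2.split(cv2.cvtColor(im,cv2.COLOR_BGR2HSV))
for n,k,b in (("bluetray",(S>120)&(H>100)&(H<130)&(V>50),(205,165,320,200)),):
    q=np.zeros(H.shape,np.uint8); q[b[1]:b[3],b[0]:b[2]]=k[b[1]:b[3],b[0]:b[2]]; print(n,q.sum())
E
```

```text
[0.4185 0.3343 0.2215] [ 0.58 -0.05  1.66 -0.    1.53  2.19] 0.037176244042868324 [0.1 1.2 0.4] 51.35
red (281, 82, 16, 94) [0.4692 0.2921] [107.  16.] -0.034
grey (327, 24, 31, 60) [0.5505 0.2306] [61. 30.] -0.042
bluetray 123
```

Both tools lie in their slots: the spatula origin is at (0.4955,0.233) against slot (0.495,0.233), and the brush is at (0.499,0.291) against (0.498,0.291). As a last check I'll nudge the handle with closed fingers to make sure the tray is on its stop.

Request:
arm_command --increments "1 21 44 0 0; 1 42 88 0 0; 1 63 132 0 0; 1 84 176 0 0; 1 105 220 0 0" --grip_force 5

```text
t: 51.95
tool_pos: [0.5144, 0.1057, 0.2164]
orientation: [3.14, -0.065, -0.005]
force: [1.1, 0.2, 0.0]
opening: 0.0028
gripper_force: 0.0
```

Request:
arm_command --increments "1 20 44 0 0; 1 40 88 20 0; 1 50 106 50 0; 1 50 106 90 0; 1 50 106 90 0"

```text
t: 52.45
tool_pos: [0.5547, -0.0008, 0.12]
orientation: [-3.14, 0.068, 0.022]
force: [-0.7, 1.0, -1.0]
opening: 0.0003
gripper_force: 0.0
```

```bash
python3 - <<'E'
from h import *
t,r,s=tool(); print(t.round(4),s["q"].round(2),s["opening"]); print(togo((.565,.003,.045),np.pi/2-.022))
E
```

```text
[ 0.5547 -0.0008  0.12  ] [-0.09  0.09  1.71 -0.    1.36  1.52] 0.0003085959784842847
[np.float64(11.2), np.float64(-4.2), np.float64(74.8), np.float64(-0.022), 'q6 1.52']
```

Request:
arm_command --increments "1 6 -2 20 -0.02; 1 6 -2 50 -0.02; 1 6 -2 80 -0.02; 1 6 -2 85 -0.02; 1 6 -2 85 -0.02"

```text
t: 52.95
tool_pos: [0.5652, 0.0028, 0.0431]
orientation: [-3.141, 0.032, 0.004]
force: [-0.6, -0.8, -0.0]
opening: 0.0006
gripper_force: 0.0
```

Request:
arm_command --increments "1 3 0 0 0; 1 6 0 0 0; 1 9 0 0 0; 1 12 0 0 0; 1 14 0 0 0"

```text
t: 53.45
tool_pos: [0.5807, 0.0025, 0.044]
orientation: [3.141, -0.032, 0.001]
force: [0.2, 0.4, -0.1]
opening: 0.0003
gripper_force: 0.0
```

Request:
arm_command --increments "1 2 0 0 0; 1 4 0 0 0; 1 5 0 0 0; 1 6 0 0 0; 1 6 0 0 0"

```text
t: 53.95
tool_pos: [0.586, 0.0024, 0.0433]
orientation: [-3.141, 0.032, 0.0]
force: [-0.6, 1.0, 0.7]
opening: 0.0003
gripper_force: 0.0
```

Request:
arm_command --increments "1 1 0 0 0; 1 2 0 0 0; 1 3 0 0 0; 1 3 0 0 0; 1 3 0 0 0"

```text
t: 54.45
tool_pos: [0.586, 0.0024, 0.0433]
orientation: [-3.141, 0.031, 0.01]
force: [-17.5, -0.1, 13.2]
opening: 0.0005
gripper_force: 8.8
```

The handle doesn't move under a 17 N push, so the tray is on its home stop. I'll retreat and hand in.

Request:
arm_command --increments "1 -10 0 0 0; 1 -25 0 0 0; 1 -40 0 -30 0; 1 -60 0 -80 0; 1 -80 0 -130 0"

```text
t: 54.95
tool_pos: [0.5103, 0.004, 0.1667]
orientation: [-3.141, 0.032, 0.003]
force: [0.4, -0.1, 1.7]
opening: 0.0005
gripper_force: 0.0
```

Request:
arm_command --increments "1 -10 0 -30 0; 1 -10 0 -30 0; 1 -10 0 -30 0; 1 -10 0 -30 0; 1 -10 0 -30 0"

```text
t: 55.45
tool_pos: [0.5011, 0.0042, 0.1942]
orientation: [-3.141, 0.032, 0.005]
force: [0.4, 0.6, -0.0]
opening: 0.0007
gripper_force: 0.0
```

```bash
python3 - <<'E'
from h import *
t,r,s=tool(); print(t.round(3),s["force"].round(1),s["t"])
m,im=snap("wrist"); H,S,V=cv2.split(cv2.cvtColor(im,cv2.COLOR_BGR2HSV))
k=((H<8)|(H>172))&(S>150)&(V>90); k[220:]=0
for c in blobs(k,15)[:2]: 
    u,v,w,h=cv2.boundingRect(c); print((u,v,w,h),cast(m,[(u+w/2,v+h/2)],.082).round(4))
print(robot.close_job())
E
```

```text
[0.501 0.004 0.194] [ 0.4  0.6 -0. ] 55.45
(0, 163, 22, 57) [[0.5049 0.2303]]
(245, 70, 17, 19) [[0.5987 0.0025]]
the job is handed in; nothing more can be done
None
```

I handed the job in at about 55 s with no verdict returned: both birds stand in their own compartments with beaks to the hood, the tray is home on its stop, the brush and the farthest spatula lie flat in the tool tray, and the bowl, cup and jar were left alone.

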